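# Seat a lens in the three-point holder of a cast viewer

### The job

Pick up the round lens from the grey silicone rest and lay it flat on the three pins of the lens holder, let go of it, then slide the clamp towards it until the lens bears firmly on both stop posts and the clamp's sprung pad and can no longer shift or rock. Nip the clamp up gently to about 5 N on the lens (no less than 3, no more than 8), leave it so, and leave the other things where they are.

Things in the scene. Friction and masses are not known exactly. Their poses are not given: they have to be found in the camera images.
- lens: the lens: a glass disc in a plain aluminium ring, 54 mm in diameter, 12 mm thick, 0.1 to 0.16 kg; it lies flat on the grey rest at the start. Origin at the centre of its underside, z up through the glass. Its yaw has no meaning.
- lens_rest: low grey silicone block, 50 x 75 x 14 mm, fixed to the worktop; the lens lies on its top, 14 mm above the worktop. Origin at the centre of its underside.
- lens_holder: grey base plate of the lens holder, 180 (x) x 100 (y) x 12 mm, screwed down. Origin at the centre of its underside; its x axis points from the clamp to the two stop posts.
- seat (a point): where the centre of the seated lens's underside belongs: x = +45, y = 0, z = 34 mm in the holder's frame (axes as the holder's). Three ball-headed support pins (8 mm thick, tops at this height, 22 mm above the plate) stand round it, 19 mm away at 60, -60 and 180 degrees from x; at the sides (+y, -y) there is free room for fingers, also below the lens.
- post_left: stop post on the holder's +y side: pin 12 mm thick, 38 mm tall, top 50 mm above the holder's origin, at x = +74, y = +24 mm in its frame. A steel ball on it (8 mm, centred 40 mm above the holder's origin) points at the seated lens and touches its rim 40 degrees off the x axis. Origin at the centre of its foot.
- post_right: stop post on the -y side of the holder, the mirror image of the left one, at x = +74, y = -24 mm.
- clamp: sliding clamp: aluminium block 30 (x) x 40 (y) x 36 mm with a fin on top. Origin at the centre of its underside, 12.5 mm above the holder's origin; axes as the holder's. Slides only along the holder's x (y = 0) from x = -56..-48 mm at the start to x = -6 at most, stiffly: about 10 N of steady rubbing, and stays where it is left against any push below that.
- fin (a point): centre of the clamp's upright black ribbed thumb fin, 12 mm thick in x, 32 mm wide in y, 40 mm tall (20 mm above and below this point), on top of the block; push it from behind towards +x, or pinch it. The push it takes is the rubbing plus the force on the lens.
- clamp_front (a point): centre of the clamp block's front. A sleeve with a flat white sprung pad, 16 mm wide, sticks out 18 to 34 mm towards +x from here: set differently each time and not measured, so find by feel where to stop. Pad spring: no load at rest, 2.5 N per mm, 9 mm at most. With the lens laid down within 5 mm of its seat the pad meets it after 8 mm or more, then slides it easily to the posts.
- small_dish: small brown glass dish, 35 mm wide, 30 mm tall, a bystander to leave alone. Origin at the centre of its underside.
- jaw_cast: pale stone model of a jaw, 58 x 68 x 32 mm, the one nearer the holder, a bystander to leave alone. Origin at the centre of its underside.
- tape_roll: roll of tan tape lying flat, 100 mm wide, 25 mm tall, a bystander to leave alone. Origin at the centre of its underside.
There are look-alikes about, which are no part of the job. What is shaped like the lens but purple is not meant.

How it is judged:
By the outcome, as a careful person would: the job done as asked, in the order asked, and still so for the second after the job is handed in, with the robot touching nothing.
It also fails if it takes over 70 s, if anything falls off the work surface, if the arm or the gripper's body presses on something with over 40 N, if the wrist force passes 120 N, or if a joint passes its speed limit or range.

### The arm

A 7-joint arm with a two-finger parallel gripper is mounted at the origin on a cart in front of the work surface, level with it; the furniture and walls round the work are solid. World frame = base frame: x ahead of the robot, y to its left, z up, the work surface at z = 0. Lengths are in m, angles in rad, forces in N, time in s.
With the tool pointing down it reaches from about 0.35 to 0.9 m from the base axis. Payload 8.1 kg.
Tool frame: the origin (TCP) lies on the centre line of the jaws, within the pads' length; the fingertips stand 14 mm ahead of it and the grasp point (between the pads) lies 5 mm behind it (arm.tip_reach is the distance from the TCP to the fingertips, in m); z points along the fingers, y is the direction in which the jaws open and shut (so a half turn about z gives the same grasp; the last joint's range is limited). The gripper opens to 92 mm and grips with 3 to 60 N. Pads are 19 mm wide; open, the fingers measure 130 mm over their backs; the gripper's body (75 mm by 190 mm) begins 47 mm behind the grasp point.
Start: joints at [1.022, 0.434, 0.025, 1.573, -0.012, 1.134, -0.075], TCP at [0.269, -0.564, 0.203] pointing down, gripper open.
Joint ranges: [-2.62, 2.62], [-0.44, 2.09], [-1.27, 1.32], [0.08, 2.57], [-1.32, 4.46], [0.12, 2], [-2.74, 2.74]. Speed limits (rad/s): [2.22, 2.22, 3.01, 3.01, 3.14, 3.14, 3.14].

### API

Orientations are given as a rotation vector (axis times angle).
In Python, from cell import sensors, vision, arm, nets gives the robot as it stands.
- The arm moves only by the shell command python3 -m handwheel 'ROWS' [FORCE]. ROWS is JSON, a list of rows, each an object of numbers: "tx", "ty", "tz": the shift along the tool's x, y, z in cm; "wx", "wy", "wz": the turn, a rotation vector about the tool's x, y, z in degrees; "claw": the opening, from 0 (shut) to 1 (fully open). A call has 1 to 12 rows; each row is the pose to reach, as a shift and turn from the pose commanded when the call began, along the tool's axes at that moment; what a row does not reach only later rows make up. A row lasts 1/12 s, in which the tool goes at most 41.7 mm and 7.16 degrees, less where a joint would pass 70% of its speed; a pose out of reach is approached as far as the arm can. A call with a gripper value outside its range is refused whole. The fingers move at their own pace and stop on an object; FORCE is the grip in N (left out, the last holds). Time passes only in rows, so rows that repeat a pose let the fingers close. It gives the time, the measured TCP pose, the force and the opening at its end, in the units of the state.
- sensors.observe(): the state, without advancing time (a new reading comes with each control period).
- vision.get_image(name): name is "side" or "top"; returns (picture, depth): 400x640x3 uint8, blue, green, red; 400x640 float32, m along the optical axis (not along the pixel's ray), 0 where there is no reading.
- vision.camera_model(name): a dict with "K" (3x3 intrinsics, pixels), "xyz" and "attitude" of the camera in the world. Camera axes: x right, y down, z forward; pixel columns grow to the right and rows downward; lengths in m; the calibration is good to about 2 mm. A picture is of the moment at which its call begins. camera_model takes no time and is no camera call.
- arm.sign_off(): hands the job in, once; it reports no verdict.
Trained networks look in the newest picture that a camera, given by its name, has taken for a name from the list of things; names that differ only in an ending like _2 or _b are one class to them, and where a whole thing is asked for, a point or a joint stands for the part that bears it (a point fixed in the world has none). Each returns a list of dicts, best first, with "score" (0 to 1); they miss things now and then, are a little off and sometimes report something else, mostly with a low value. They report only what shows in the picture. A call takes as long as a camera call. They do not tell look-alikes from the thing itself.
- nets.cut_out(label, camera): "region" (400x640 bool, what is visible of it) and "uv" ([column, row] in pixels, amid what is visible of it).
The state is a dict: "clock": time; "joints": joint angles; "dq": joint speeds; "joint_efforts": joint torques, N m; "position": TCP position; "ee_rot": TCP orientation; "force": force on the tool from outside, world axes, zero at the start; "ft_torque": the same for the moment, N m; "width": opening from 0.0 (shut) to 1.0 (fully open).
Only numpy, scipy, OpenCV 4.12 (cv2) and the standard library are available. Lean on these libraries where they do the work, as an engineer would, in place of code of your own. Each camera call takes 0.05 s, during which the arm holds its last target.

## Working session

There is one attempt and no reset: what is moved stays moved. The work goes in short steps, Python scripts to look and compute and a shell command to move; the robot and the scene stay as the last step left them, time stands still between calls to the robot, and variables do not carry over. Pictures are saved under pics/ and viewed, and the job is handed in when it is done.

```bash
mkdir -p pics; ls
cat > h.py <<'E'
import numpy as np,cv2
from scipy.spatial.transform import Rotation as R
from cell import sensors,vision,arm,nets
def cm(n):
    c=vision.camera_model(n); a=np.array(c["attitude"],float)
    M=a if a.shape==(3,3) else (R.from_rotvec(a).as_matrix() if a.size==3 else R.from_quat(a).as_matrix())
    return np.array(c["K"]),np.array(c["xyz"]),M
def pts(n,depth,mask):
    K,t,M=cm(n); v,u=np.nonzero(mask&(depth>0)); z=depth[v,u]
    p=np.c_[(u-K[0,2])/K[0,0]*z,(v-K[1,2])/K[1,1]*z,z]
    return p@M.T+t,u,v
def proj(n,P):
    K,t,M=cm(n); q=(np.atleast_2d(P)-t)@M; q=q@K.T; return q[:,:2]/q[:,2:]
E
python3 - <<'E'
from h import *
print(sensors.observe())
for n in("side","top"):
    print(vision.camera_model(n))
    im,d=vision.get_image(n); cv2.imwrite(f"pics/{n}0.png",im); np.savez(f"{n}0.npz",im=im,d=d)
E
```

```text
pics
{'clock': 0.0, 'joints': array([ 1.02239145,  0.43521763,  0.02499186,  1.57407033, -0.01155732,
        1.13400343, -0.07505537]), 'dq': array([-7.01062323e-04,  1.02149828e-03, -2.76108052e-04,  9.45073470e-04,
       -1.08497826e-03,  6.15438773e-05, -1.98922815e-03]), 'joint_efforts': array([ 9.20089260e-04, -6.67841077e+01,  9.85518470e-01, -3.14460576e+01,
       -6.06235326e-02,  4.27929929e-02,  1.62381243e-04]), 'position': array([ 0.26918207, -0.56346984,  0.20245891]), 'ee_rot': array([-3.06244992e+00, -6.94123862e-01,  8.22909453e-04]), 'force': array([-0.20176263, -0.24258469,  0.41526322]), 'ft_torque': array([-0.0045057 , -0.03314262, -0.00610826]), 'width': 1.0021922547520632}
{'K': array([[484.42831902,   0.        , 318.70386077],
       [  0.        , 484.42831902, 187.97166628],
       [  0.        ,   0.        ,   1.        ]]), 'xyz': array([ 0.53685695, -1.25699452,  0.9951129 ]), 'attitude': array([-2.24722823,  0.05298317,  0.00446637])}
{'K': array([[488.60879958,   0.        , 325.21906368],
       [  0.        , 488.60879958, 193.31939648],
       [  0.        ,   0.        ,   1.        ]]), 'xyz': array([ 0.3518313 , -0.09657171,  1.36313793]), 'attitude': array([-2.16357372,  2.12726087, -0.16182382])}
```

View pics/side0.png

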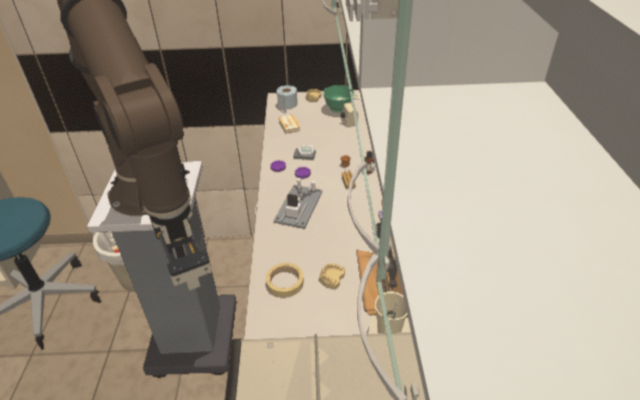

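View pics/top0.png

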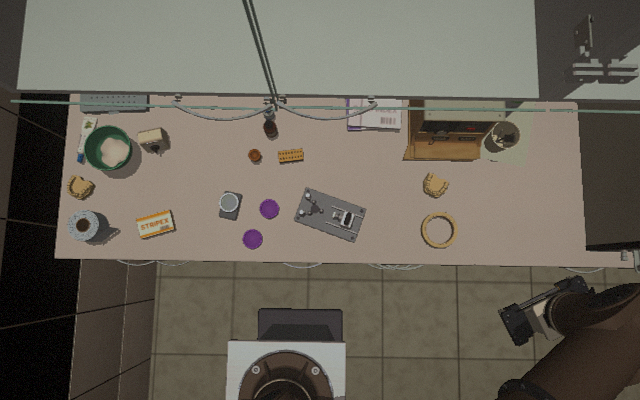

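The top view shows the lens on its grey rest at (229,203). The holder is at (330,214), with its posts to the upper left at about (310,200) and the clamp fin at (346,218). Two purple decoys are at (270,209) and (253,239).

Run:
```python
from h import *
Z=np.load("top0.npz"); d=Z["d"]; im=Z["im"]
vision.get_image("top")
full=np.zeros(d.shape,bool)
for l in("lens","lens_rest","lens_holder","clamp","post_left","post_right","jaw_cast","tape_roll","small_dish"):
    for r in nets.cut_out(l,"top")[:3]:
        p,u,v=pts("top",d,r["region"])
        if len(p)<5: print(l,r["score"],len(p));continue
        print(l,round(r["score"],2),np.round(r["uv"],1),len(p),np.round(np.median(p,0),4),"zmin/max",np.round(np.percentile(p[:,2],[5,95]),4), "xr",np.round(np.percentile(p[:,0],[1,99]),3),"yr",np.round(np.percentile(p[:,1],[1,99]),3))
        if l in("lens","lens_rest","lens_holder","clamp"):
            rect=cv2.minAreaRect(p[:,:2].astype(np.float32)*1000); print("   rect",rect)
cv2.imwrite("pics/topz.png",cv2.resize(im[150:270,190:400],None,fx=3.8,fy=3.8,interpolation=cv2.INTER_CUBIC))
```

```text
lens 0.85 [252.7 240. ] 311 [0.4233 0.1002 0.01  ] zmin/max [0.0047 0.0154] xr [0.398 0.45 ] yr [0.075 0.127]
   rect ((423.992431640625, 100.78646850585938), (53.157630920410156, 51.28826141357422), 62.900638580322266)
lens 0.83 [267.  211.8] 314 [0.5073 0.0573 0.0103] zmin/max [0.0028 0.0157] xr [0.483 0.533] yr [0.031 0.083]
   rect ((508.77374267578125, 57.027496337890625), (53.47816467285156, 52.862510681152344), 4.381458759307861)
lens 0.53 [231.1 204.4] 267 [0.5226 0.1676 0.0246] zmin/max [0.0189 0.0291] xr [0.498 0.546] yr [0.145 0.191]
   rect ((521.6841430664062, 166.96304321289062), (49.969810485839844, 48.48634338378906), 46.883544921875)
lens_rest 0.59 [230.4 213.7] 137 [0.491  0.1621 0.0128] zmin/max [0.0081 0.0178] xr [0.48  0.547] yr [0.137 0.193]
   rect ((505.99395751953125, 155.8617401123047), (44.213829040527344, 78.07408142089844), 45.22502899169922)
lens_holder 0.72 [230.1 203.9] 302 [0.5215 0.169  0.0247] zmin/max [0.0187 0.0291] xr [0.497 0.547] yr [0.144 0.197]
   rect ((521.1714477539062, 171.39271545410156), (52.90513229370117, 56.79534149169922), 16.409610748291016)
clamp 0.61 [346.2 219.2] 160 [ 0.4786 -0.1551  0.0506] zmin/max [0.0441 0.0894] xr [0.458 0.497] yr [-0.173 -0.128]
   rect ((481.3884582519531, -147.70513916015625), (47.49817657470703, 37.94786071777344), 70.19100952148438)
post_left 0.41 [229.6 203.4] 320 [0.5229 0.167  0.0246] zmin/max [0.0175 0.0291] xr [0.498 0.548] yr [0.142 0.195]
jaw_cast 0.61 [435.8 186.9] 450 [ 0.5796 -0.4014  0.0197] zmin/max [0.0052 0.0303] xr [0.55  0.611] yr [-0.44  -0.373]
tape_roll 0.8 [443.9 222.3] 545 [ 0.4602 -0.4161  0.0234] zmin/max [0.0013 0.0283] xr [0.409 0.506] yr [-0.462 -0.365]
tape_roll 0.51 [348.6 219.4] 197 [ 0.4791 -0.1537  0.0496] zmin/max [0.0418 0.0888] xr [0.458 0.498] yr [-0.174 -0.123]
```

View pics/topz.png

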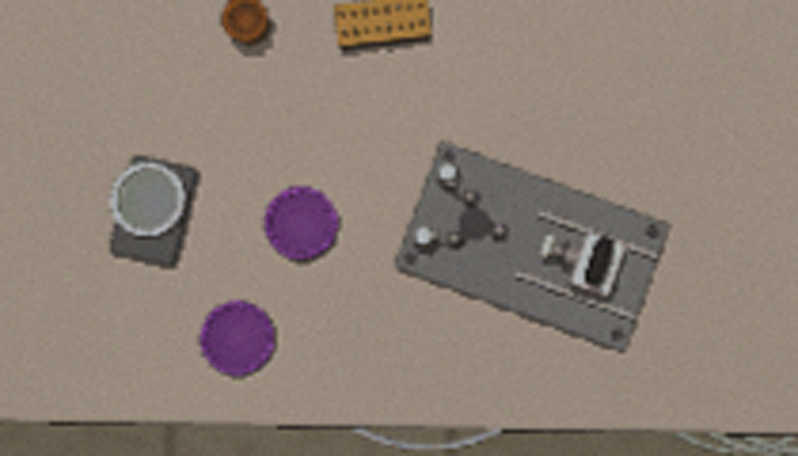

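```bash
cat > meas.py <<'E'
from h import *
def ray(n,uv,z):
    K,t,M=cm(n); uv=np.atleast_2d(uv).astype(float)
    r=np.c_[(uv[:,0]-K[0,2])/K[0,0],(uv[:,1]-K[1,2])/K[1,1],np.ones(len(uv))]@M.T
    return t+r*((z-t[2])/r[:,2])[:,None]
E
python3 - <<'E'
from meas import *
Z=np.load("top0.npz"); d=Z["d"]; im=Z["im"]
p,u,v=pts("top",d,d>0)
H=np.full(d.shape,np.nan); H[v,u]=p[:,2]
print("table z",np.nanmedian(H[160:180,320:400]),np.nanmedian(H[240:250,290:310]))
hsv=cv2.cvtColor(im,cv2.COLOR_BGR2HSV)
print(im[203,215:245].tolist()[::3]); print("table",im[170,350],"plate",im[225,320],"S",hsv[170,350],hsv[225,320],hsv[214,229])
# holder plate mask: low saturation
m=np.zeros(d.shape,np.uint8); roi=(slice(175,255),slice(282,380))
diff=im.astype(int); sat=(diff[...,2]-diff[...,0])
m[roi]=((sat[roi]<18)).astype(np.uint8)
m=cv2.morphologyEx(m,cv2.MORPH_CLOSE,np.ones((5,5)))
n,l,s,c=cv2.connectedComponentsWithStats(m); k=1+s[1:,4].argmax()
cnt=max(cv2.findContours((l==k).astype(np.uint8),0,1)[0],key=cv2.contourArea)
w=ray("top",cnt[:,0,:],0.012)
rect=cv2.minAreaRect((w[:,:2]*1000).astype(np.float32)); print("holder",rect, s[k])
print(np.round(cv2.boxPoints(rect),1))
# lens
roi2=(slice(185,225),slice(212,248))
g=im[roi2].max(2).astype(int)
print("plate top z", np.nanmedian(H[218:226,306:316]), "lens",np.nanmedian(H[199:206,225:232]),"rest",np.nanmedian(H[214:217,226:236]))
b=cv2.resize(im[180:226,205:251],None,fx=12,fy=12,interpolation=cv2.INTER_CUBIC); cv2.imwrite("pics/lz.png",b)
b=cv2.resize(im[182:246,290:370],None,fx=9,fy=9,interpolation=cv2.INTER_CUBIC); cv2.imwrite("pics/hz.png",b)
E
```

```text
table z -8.497990855937942e-05 0.00033624534489717917
[[127, 139, 152], [138, 148, 159], [102, 114, 113], [106, 117, 112], [120, 122, 121], [124, 122, 121], [122, 124, 119], [135, 138, 134], [44, 45, 50], [132, 144, 158]]
table [125 139 153] plate [ 97 102 102] S [ 15  47 153] [ 30  13 102] [175  18  84]
holder ((494.4029541015625, -111.17236328125), (180.57156372070312, 101.25469207763672), 70.6539077758789) [ 294  187   73   56 2343]
[[ 416.7 -179.6]
 [ 512.3 -213.1]
 [ 572.1  -42.8]
 [ 476.5   -9.2]]
plate top z 0.012069309762941627 lens 0.02460290013634192 rest 0.013573187099121697
```

View pics/lz.png

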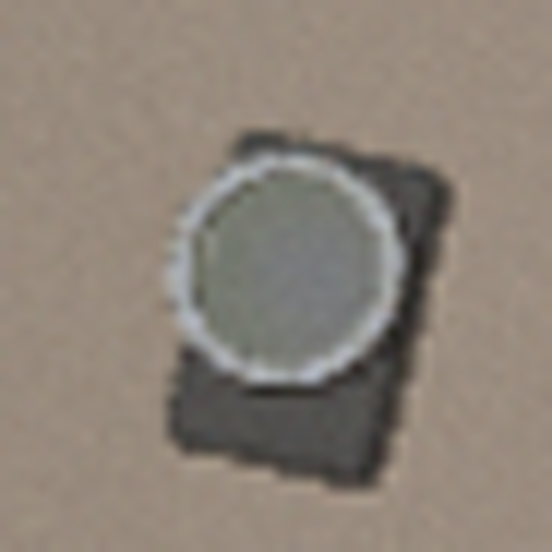

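View pics/hz.png

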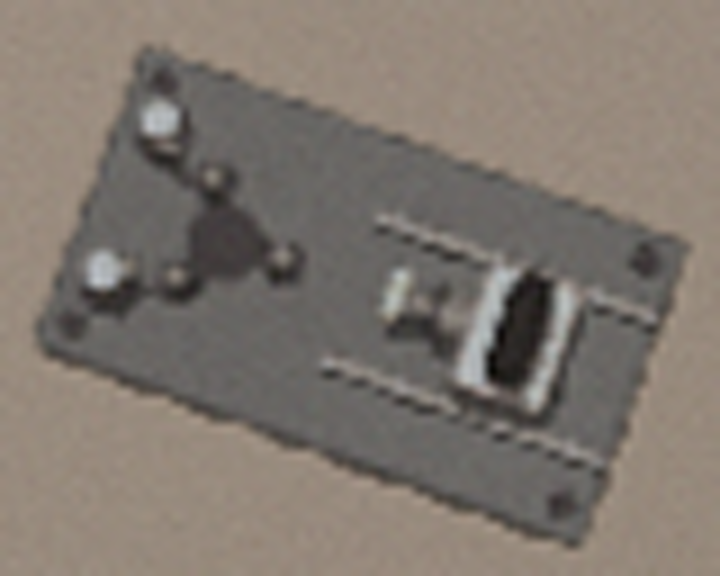

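Run:
```python
from meas import *
im=np.load("top0.npz")["im"]; si=np.load("side0.npz")["im"]
print("lens top", ray("top",[[228.54,201.9]],.026))
def holder(c,a):
    X=np.array([np.cos(a),np.sin(a),0]);Y=np.array([-np.sin(a),np.cos(a),0])
    return lambda x,y,z: np.array([c[0],c[1],0])+x*X+y*Y+np.array([0,0,z])
Hf=holder((.4944,-.1112),np.radians(70.65))
P=[Hf(sx*.09,sy*.05,.012) for sx in(1,-1) for sy in(1,-1)]+[Hf(.074,s*.024,.05) for s in(1,-1)]+[Hf(.045+.019*np.cos(t),.019*np.sin(t),.034) for t in np.radians([60,-60,180])]
L=np.array([ray("top",[[228.54,201.9]],.026)[0]])
P=np.array(P)
for n,I,f,(x0,y0,w,h) in(("top",im,6,(205,178,170,70)),("side",si,8,(255,140,85,95))):
    b=cv2.resize(I[y0:y0+h,x0:x0+w],None,fx=f if n=="side" else 4.6,fy=f if n=="side" else 4.6,interpolation=cv2.INTER_CUBIC)
    ff=f if n=="side" else 4.6
    ring=L+np.array([[.027*np.cos(t),.027*np.sin(t),0] for t in np.linspace(0,6.28,16)])
    for q,col in [(x,(0,0,255)) for x in proj(n,P)]+[(x,(0,255,0)) for x in proj(n,ring)]:
        cv2.circle(b,tuple(int(round(s)) for s in ((q-[x0,y0]+.5)*ff-.5)),2,col,-1)
    cv2.imwrite(f"pics/ov_{n}.png",b)
```

```text
lens top [[0.5229989  0.16812782 0.026     ]]
```

View pics/ov_top.png

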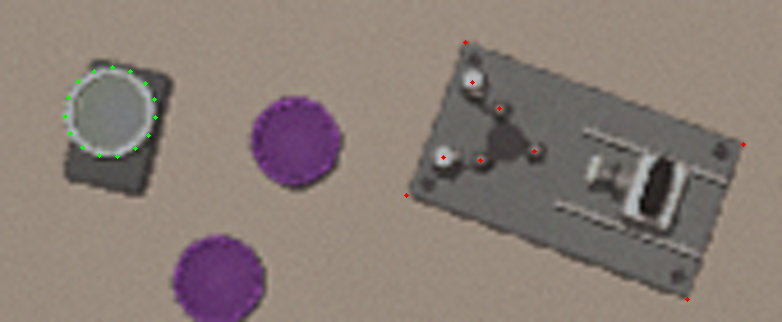

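View pics/ov_side.png

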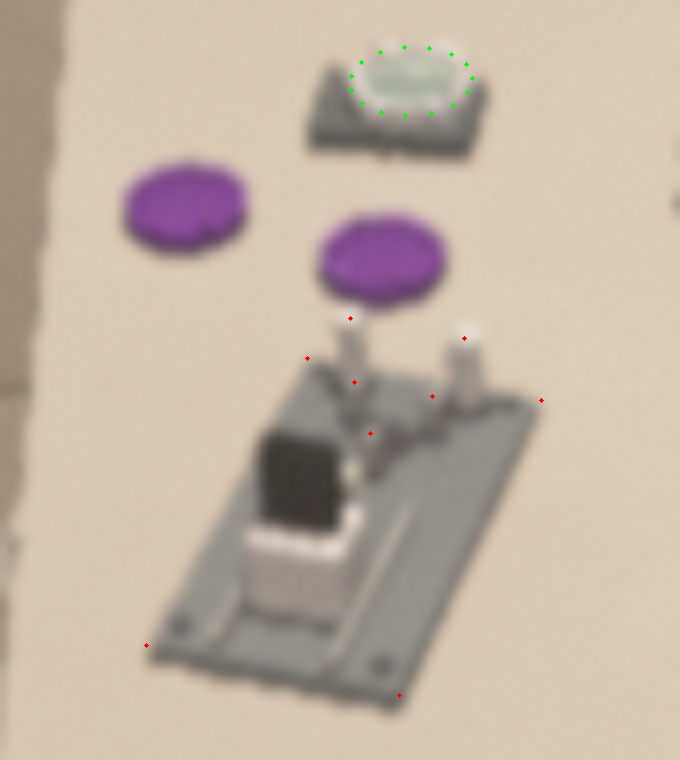

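```bash
cat > go.py <<'E'
import sys
from h import *
# holder frame
C=np.array([.4944,-.1112]); A=np.radians(70.65)
X=np.array([np.cos(A),np.sin(A),0]);Y=np.array([-np.sin(A),np.cos(A),0])
def hf(x,y,z): return np.array([C[0],C[1],0])+x*X+y*Y+np.array([0,0,z])
def target():
    # tool z down, tool x = s*X  (y = z cross x)
    out=[]
    for s in(1,-1):
        x=s*X; z=np.array([0,0,-1.]); out.append(np.c_[x,np.cross(z,x),z])
    return out
def rel(p,s=None,full=True):
    o=sensors.observe(); Rm=R.from_rotvec(o["ee_rot"]).as_matrix()
    print("t",round(o["clock"],2),"pos",np.round(o["position"],4),"F",np.round(o["force"],2),"w",round(o["width"],3))
    q=(np.array(p)-o["position"])
    print("shift cm",np.round(Rm.T@q*100,2),"dist",np.linalg.norm(q))
    for T in target(): print("turn deg",np.round(np.degrees(R.from_matrix(Rm.T@T).as_rotvec()),2))
def hpos():
    o=sensors.observe(); q=o["position"]-np.array([C[0],C[1],0]); return np.array([q@X,q@Y,q[2]]),o
E
python3 - <<'E'
from go import *
print(R.from_rotvec(sensors.observe()["ee_rot"]).as_matrix().round(3))
rel([.523,.168,.2]); print(hf(.045,0,.034))
E
```

```text
[[ 0.902  0.431  0.   ]
 [ 0.431 -0.902 -0.   ]
 [ 0.     0.    -1.   ]]
t 0.6 pos [ 0.2695 -0.5639  0.2033] F [0.13 0.25 0.3 ] w 0.996
shift cm [ 54.43 -55.11   0.32] dist 0.774611357923982
turn deg [  0.     0.   -45.11]
turn deg [ 0.0000e+00 -1.0000e-02  1.3489e+02]
[ 0.5093102  -0.06874195  0.034     ]
```

```bash
python3 -m handwheel '[{"tx":4,"ty":-4,"wz":-5,"claw":1},{"tx":7,"ty":-7,"wz":-10,"claw":1},{"tx":10,"ty":-10,"wz":-15,"claw":1},{"tx":13,"ty":-13,"wz":-20,"claw":1},{"tx":16,"ty":-16,"wz":-25,"claw":1},{"tx":19,"ty":-19,"wz":-30,"claw":1},{"tx":22,"ty":-22,"wz":-35,"claw":1},{"tx":25,"ty":-25,"wz":-40,"claw":1},{"tx":28,"ty":-28,"wz":-45.1,"claw":1},{"tx":31,"ty":-31,"wz":-45.1,"claw":1},{"tx":34,"ty":-34,"wz":-45.1,"claw":1},{"tx":37,"ty":-37,"wz":-45.1,"claw":1}]'; python3 -c "
from go import *
rel([.523,.168,.12])"
```

```text
t 0.6 pos [ 0.2695 -0.5639  0.2033] F [0.13 0.25 0.3 ] w 0.996
shift cm [ 54.43 -55.11   8.32] dist 0.7790661177441157
turn deg [  0.     0.   -45.11]
turn deg [ 0.0000e+00 -1.0000e-02  1.3489e+02]invalid input
```

```bash
python3 -m handwheel '[{"tx":4.0,"ty":-4.0,"tz":0,"wx":0,"wy":0,"wz":-5,"claw":1.0}]'
```

```text
clock: 0.68
position: [0.2789, -0.5308, 0.2028]
ee_rot: [3.031, 0.811, -0.006]
force: [0.1, -0.5, 0.2]
width: 0.995
```

```bash
python3 -m handwheel --help | head -20;  python3 -c "
from go import *
rel([.523,.168,.12])"
```

```text
t 0.68 pos [ 0.2789 -0.5308  0.2028] F [ 0.06 -0.54  0.25] w 0.995
shift cm [ 56.09 -48.36   7.92] dist 0.744791346204523
turn deg [  0.05   0.29 -40.68]
turn deg [ 3.6000e-01 -6.0000e-02  1.3932e+02]invalid input: not JSON, or not a number
```

```bash
python3 -m handwheel '[{"tx":3,"ty":-2.6,"tz":0,"wx":0,"wy":0,"wz":-5,"claw":1},{"tx":6,"ty":-5.2,"tz":0,"wx":0,"wy":0,"wz":-10,"claw":1},{"tx":9,"ty":-7.8,"tz":0,"wx":0,"wy":0,"wz":-15,"claw":1},{"tx":12,"ty":-10.4,"tz":0,"wx":0,"wy":0,"wz":-20,"claw":1},{"tx":15,"ty":-13,"tz":0,"wx":0,"wy":0,"wz":-25,"claw":1},{"tx":18,"ty":-15.6,"tz":0,"wx":0,"wy":0,"wz":-30,"claw":1},{"tx":21,"ty":-18.2,"tz":0,"wx":0,"wy":0,"wz":-35,"claw":1},{"tx":24,"ty":-20.8,"tz":0,"wx":0,"wy":0,"wz":-40,"claw":1},{"tx":27,"ty":-23.4,"tz":0,"wx":0,"wy":0,"wz":-40,"claw":1},{"tx":30,"ty":-26,"tz":0,"wx":0,"wy":0,"wz":-40,"claw":1},{"tx":33,"ty":-28.6,"tz":0,"wx":0,"wy":0,"wz":-40,"claw":1},{"tx":36,"ty":-31.2,"tz":0,"wx":0,"wy":0,"wz":-40,"claw":1}]'; python3 -c "
from go import *
rel([.523,.168,.12])"
```

```text
clock: 1.68
position: [0.4352, -0.0712, 0.2036]
ee_rot: [2.565, 1.813, 0.001]
force: [1.2, -0.9, -0.4]
width: 0.998
t 1.68 pos [ 0.4352 -0.0712  0.2036] F [ 1.17 -0.89 -0.44] w 0.998
shift cm [25.48  0.29  8.36] dist 0.2682256652475349
turn deg [ 0.06  0.01 -0.14]
turn deg [ 1.0000e-02 -1.0000e-01  1.7986e+02]
```

```bash
python3 -m handwheel '[{"tx":3,"ty":0,"tz":1,"wx":0,"wy":0,"wz":0,"claw":1},{"tx":6,"ty":0,"tz":2,"wx":0,"wy":0,"wz":0,"claw":1},{"tx":9,"ty":0,"tz":3,"wx":0,"wy":0,"wz":0,"claw":1},{"tx":12,"ty":0,"tz":4,"wx":0,"wy":0,"wz":0,"claw":1},{"tx":15,"ty":0,"tz":5,"wx":0,"wy":0,"wz":0,"claw":1},{"tx":18,"ty":0,"tz":6,"wx":0,"wy":0,"wz":0,"claw":1},{"tx":21,"ty":0,"tz":7,"wx":0,"wy":0,"wz":0,"claw":1},{"tx":23.5,"ty":0,"tz":8,"wx":0,"wy":0,"wz":0,"claw":1},{"tx":23.5,"ty":0,"tz":8,"wx":0,"wy":0,"wz":0,"claw":1},{"tx":23.5,"ty":0,"tz":8,"wx":0,"wy":0,"wz":0,"claw":1},{"tx":23.5,"ty":0,"tz":8,"wx":0,"wy":0,"wz":0,"claw":1}]'; python3 -c "
from go import *
rel([.523,.168,.030])
for n in('top','side'):
    im,d=vision.get_image(n); cv2.imwrite(f'pics/{n}1.png',im); np.savez(f'{n}1.npz',im=im,d=d)
im=np.load('top1.npz')['im'][150:260,180:320]; a=cv2.resize(im,None,fx=5,fy=5,interpolation=cv2.INTER_CUBIC); cv2.imwrite('pics/top1z.png',a)
"
```

```text
clock: 2.6
position: [0.513, 0.1479, 0.1232]
ee_rot: [2.565, 1.814, -0.001]
force: [-0.3, -0.2, 0.2]
width: 1.001
t 2.6 pos [0.513  0.1479 0.1232] F [-0.29 -0.19  0.18] w 1.001
shift cm [2.23 0.27 9.32] dist 0.09583106077486231
turn deg [-0.01  0.04 -0.12]
turn deg [7.0000e-02 2.0000e-02 1.7988e+02]
```

View pics/top1z.png

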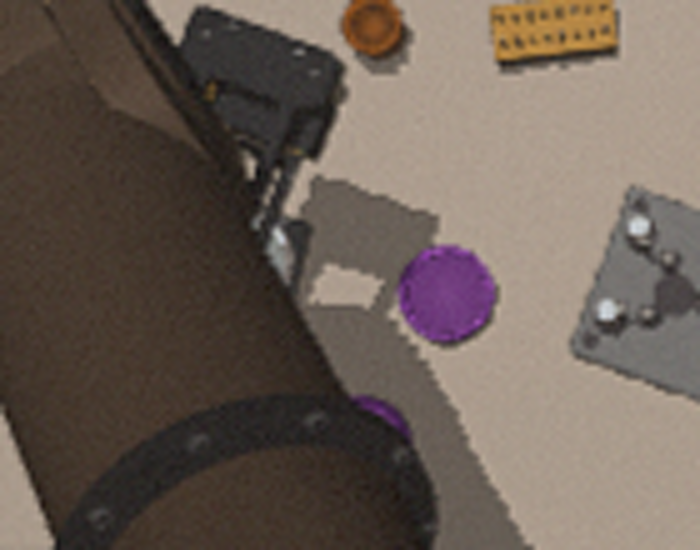

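View pics/side1.png

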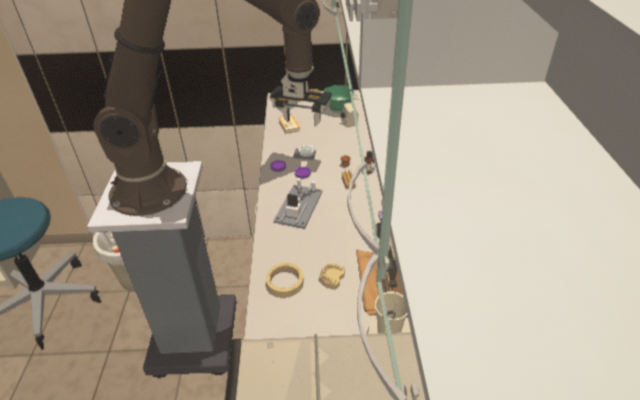

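The side view shows the gripper above the rest at around (297,95), with nothing disturbed. The arm hides the lens in the top view. I'll go down and grasp now.

```bash
python3 -m handwheel '[{"tx":1.1,"ty":0.15,"tz":1,"wx":0,"wy":0,"wz":0,"claw":1},{"tx":2.2,"ty":0.3,"tz":2,"wx":0,"wy":0,"wz":0,"claw":1},{"tx":2.2,"ty":0.3,"tz":3.5,"wx":0,"wy":0,"wz":0,"claw":1},{"tx":2.2,"ty":0.3,"tz":5,"wx":0,"wy":0,"wz":0,"claw":1},{"tx":2.2,"ty":0.3,"tz":6.5,"wx":0,"wy":0,"wz":0,"claw":1},{"tx":2.2,"ty":0.3,"tz":8,"wx":0,"wy":0,"wz":0,"claw":1},{"tx":2.2,"ty":0.3,"tz":8.6,"wx":0,"wy":0,"wz":0,"claw":1},{"tx":2.2,"ty":0.3,"tz":9.2,"wx":0,"wy":0,"wz":0,"claw":1},{"tx":2.2,"ty":0.3,"tz":9.2,"wx":0,"wy":0,"wz":0,"claw":1},{"tx":2.2,"ty":0.3,"tz":9.2,"wx":0,"wy":0,"wz":0,"claw":1}]' 12; python3 -c "
from go import *
rel([.523,.168,.0305])
im,d=vision.get_image('side'); cv2.imwrite('pics/side2.png',cv2.resize(im[80:220,240:400],None,fx=4.5,fy=4.5,interpolation=cv2.INTER_CUBIC))"
```

```text
clock: 3.53
position: [0.5235, 0.1686, 0.0313]
ee_rot: [-2.565, -1.814, -0.0]
force: [0.4, 0.0, 0.1]
width: 0.999
t 3.53 pos [0.5235 0.1686 0.0313] F [0.37 0.02 0.09] w 0.999
shift cm [-0.07 -0.03  0.08] dist 0.0010999663409035406
turn deg [-0.   -0.01 -0.1 ]
turn deg [-1.000e-02  0.000e+00  1.799e+02]
```

View pics/side2.png

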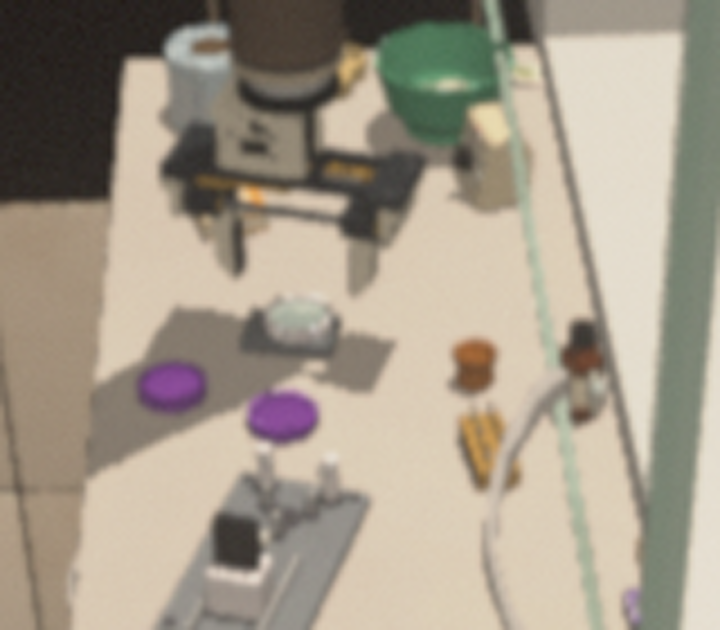

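```bash
python3 -c "
from go import *
o=sensors.observe(); Rm=R.from_rotvec(o['ee_rot']).as_matrix(); print(arm.tip_reach,o['position'])
for s in(1,-1):
  for z in (.014,-.05):
    P=o['position']+Rm@np.array([0,s*.05,z]); print(P.round(3),proj('side',P), (proj('side',P)-[240,80])*4.5)
print((proj('side',[.523,.168,.026])-[240,80])*4.5)
im,d=vision.get_image('side'); cv2.imwrite('pics/side3.png',cv2.resize(im[80:220,240:400],None,fx=4.5,fy=4.5,interpolation=cv2.INTER_CUBIC))
m=np.zeros(d.shape,bool); m[125:150,285:330]=1; p,u,v=pts('side',d,m); k=(p[:,2]>.03)
print(np.percentile(p[k],[5,50,95],axis=0).round(3))
"
```

```text
0.014 [0.5237927  0.16865724 0.03166626]
[0.571 0.152 0.018] [[319.65305942 153.62544149]] [[358.43876741 331.31448669]]
[0.571 0.152 0.082] [[319.26186455 138.34770966]] [[356.67839047 262.56469346]]
[0.477 0.185 0.018] [[293.00263889 149.35542122]] [[238.51187502 312.09939547]]
[0.477 0.185 0.082] [[291.98650928 134.19806543]] [[233.93929178 243.89129442]]
[[296.6442843  313.41355081]]
[[0.463 0.108 0.033]
 [0.56  0.142 0.125]
 [0.596 0.185 0.152]]
```

View pics/side3.png

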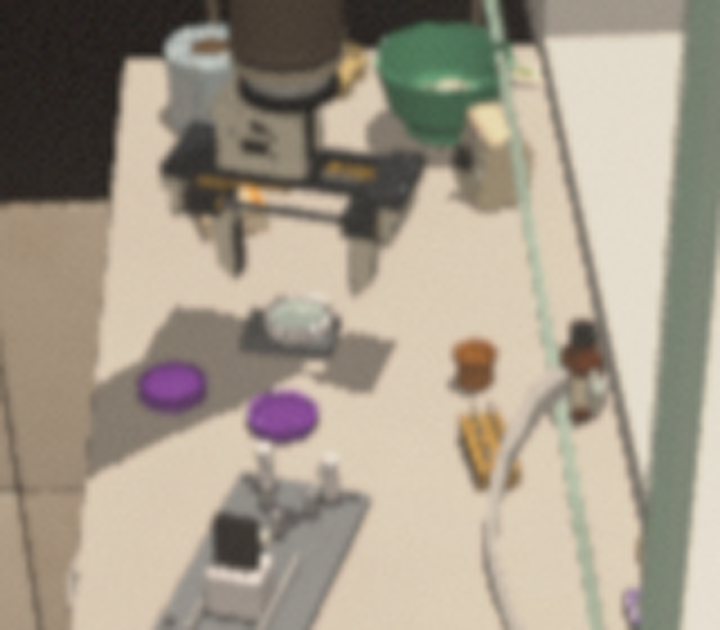

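```bash
python3 -c "
from go import *
im,d=vision.get_image('side')
for (zu,zv) in [(232,225),(236,260),(236,270),(236,280),(360,250),(360,270),(360,285),(360,295),(300,320),(300,300),(250,195),(385,170),(300,355)]:
    u=int(240+zu/4.5);v=int(80+zv/4.5)
    m=np.zeros(d.shape,bool); m[v,u]=1
    p,_,_=pts('side',d,m); print(zu,zv,p.round(3), d[v,u])
"
```

```text
232 225 [[0.474 0.178 0.103]] 1.6760362
236 260 [[0.476 0.178 0.075]] 1.6938248
236 270 [[0.476 0.175 0.064]] 1.697944
236 280 [[0.472 0.259 0.001]] 1.8031379
360 250 [[0.573 0.142 0.101]] 1.6510804
360 270 [[0.573 0.142 0.081]] 1.6633157
360 285 [[0.573 0.145 0.067]] 1.6745094
360 295 [[0.575 0.224 0.006]] 1.7747624
300 320 [[0.523 0.161 0.025]] 1.7127267
300 300 [[0.524 0.187 0.029]] 1.7306781
250 195 [[0.484 0.357 0.023]] 1.8653915
385 170 [[0.592 0.144 0.17 ]] 1.6092539
300 355 [[0.522 0.143 0.007]] 1.7099811
```

```bash
python3 -c "
from go import *
Z=np.load('side1.npz'); d=Z['d']; im=Z['im']
cv2.imwrite('pics/s1z.png',cv2.resize(im[70:150,250:350],None,fx=7,fy=7,interpolation=cv2.INTER_CUBIC))
Z=np.load('side0.npz'); d0=Z['d']; im=Z['im']
cv2.imwrite('pics/s0z.png',cv2.resize(im[200:300,130:240],None,fx=6,fy=6,interpolation=cv2.INTER_CUBIC))
m=np.zeros(d.shape,bool); m[100:130,275:325]=1
p,u,v=pts('side',d,m); k=(abs(p[:,1]-.148)<.06)&(p[:,2]>.04)
print('s1 z low',np.sort(p[k][:,2])[:15].round(3))
m=np.zeros(d.shape,bool); m[200:300,130:240]=1
p,u,v=pts('side',d0,m); k=(p[:,2]>.05)
q=p[k]; i=np.argsort(q[:,2])[:15]; print(q[i].round(3))
"
```

```text
s1 z low [0.151 0.151 0.151 0.152 0.153 0.154 0.155 0.155 0.156 0.156 0.156 0.157
 0.158 0.158 0.158]
[[ 0.253 -0.513  0.225]
 [ 0.256 -0.516  0.228]
 [ 0.244 -0.522  0.228]
 [ 0.242 -0.522  0.228]
 [ 0.238 -0.522  0.228]
 [ 0.249 -0.52   0.229]
 [ 0.251 -0.52   0.229]
 [ 0.247 -0.52   0.229]
 [ 0.251 -0.518  0.23 ]
 [ 0.255 -0.516  0.23 ]
 [ 0.257 -0.516  0.23 ]
 [ 0.243 -0.522  0.231]
 [ 0.245 -0.522  0.231]
 [ 0.253 -0.519  0.231]
 [ 0.257 -0.514  0.231]]
```

View pics/s0z.png

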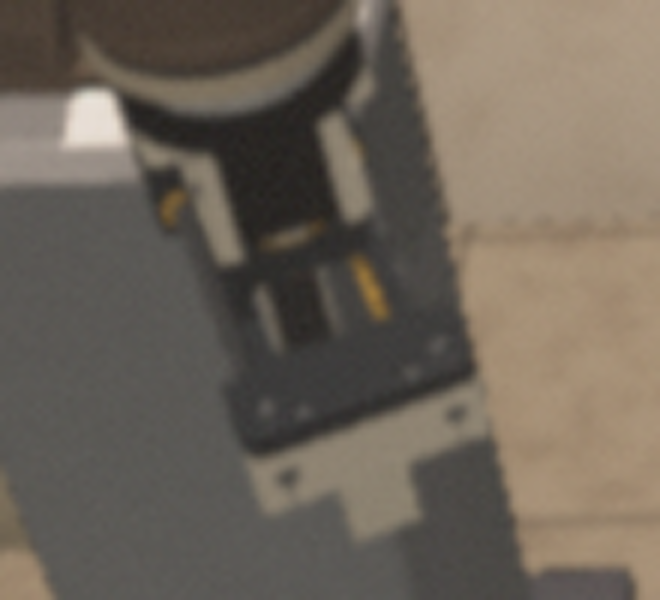

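View pics/s1z.png

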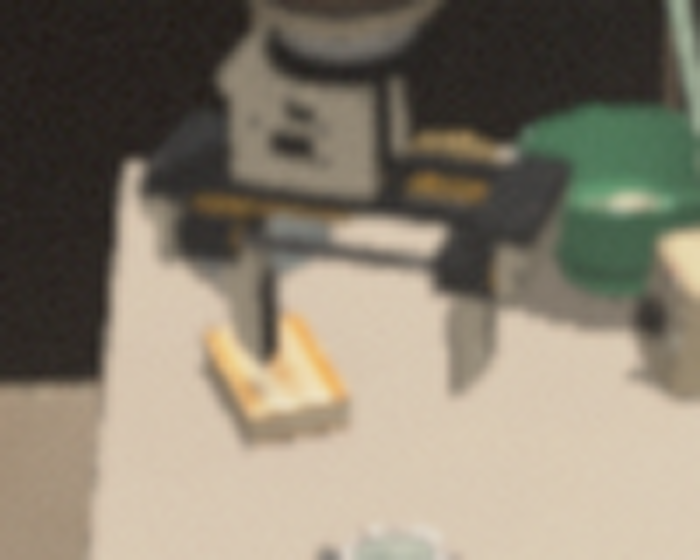

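The images disagree with the reported pose. The visible fingertips are at z≈0.060, but the report implies 0.018. The offset is a constant +0.04 in all three pictures, and xy agrees. I'll trust the images and lower in stages, watching force.

```bash
python3 -m handwheel '[{"tx":-0.05,"ty":0,"tz":1,"wx":0,"wy":0,"wz":0,"claw":1},{"tx":-0.05,"ty":0,"tz":2,"wx":0,"wy":0,"wz":0,"claw":1},{"tx":-0.05,"ty":0,"tz":2.5,"wx":0,"wy":0,"wz":0,"claw":1},{"tx":-0.05,"ty":0,"tz":2.5,"wx":0,"wy":0,"wz":0,"claw":1},{"tx":-0.05,"ty":0,"tz":2.5,"wx":0,"wy":0,"wz":0,"claw":1}]' 12
cat > tip.py <<'E'
from go import *
import sys
im,d=vision.get_image('side'); cv2.imwrite(f'pics/{sys.argv[1]}.png',cv2.resize(im[80:220,240:400],None,fx=4.5,fy=4.5,interpolation=cv2.INTER_CUBIC))
o=sensors.observe(); Rm=R.from_rotvec(o['ee_rot']).as_matrix()
print(o['position'].round(4),o['force'].round(2),o['width'])
h=o['width']*.046
p,u,v=pts('side',d,d>0)
q=(p-o['position'])@Rm
for s in(1,-1):
    k=(q[:,1]*s>h-.004)&(q[:,1]*s<h+.022)&(abs(q[:,0])<.014)&(p[:,2]>.006+.0)&(q[:,2]<.02)
    if k.sum(): print("finger",s,k.sum(),"lowest z",np.sort(p[k][:,2])[:6].round(4),"med tool-x",np.median(q[k][:,0]).round(4),"y",np.percentile(q[k][:,1],[5,95]).round(4))
E
python3 tip.py s4
```

```text
clock: 4.1
position: [0.5227, 0.1677, 0.0055]
ee_rot: [-2.564, -1.814, 0.002]
force: [0.8, -0.5, -0.2]
width: 1.002
[0.523  0.1678 0.006 ] [0.37 1.3  0.22] 0.9977943513076737
finger 1 258 lowest z [0.0065 0.0089 0.0349 0.04   0.0416 0.0417] med tool-x -0.0057 y [0.0444 0.0626]
finger -1 121 lowest z [0.006  0.0063 0.0064 0.0067 0.0068 0.0069] med tool-x -0.006 y [-0.0644 -0.0451]
```

View pics/s4.png

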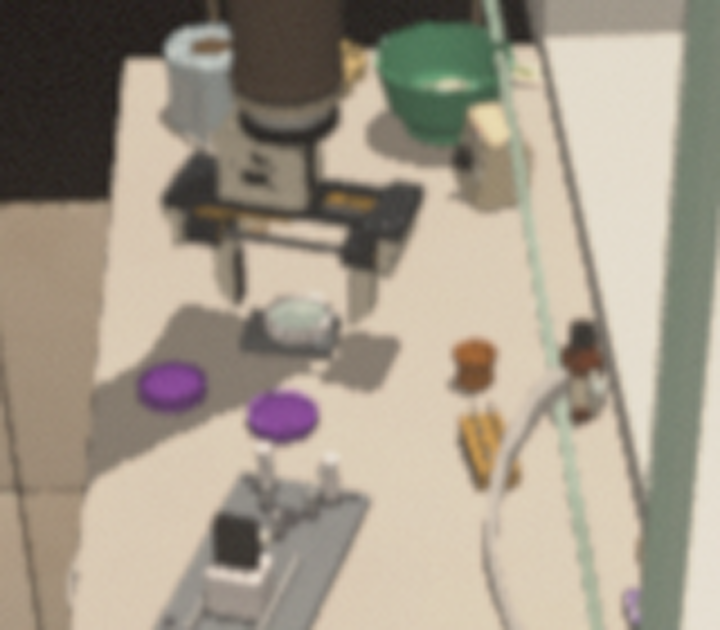

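```bash
python3 -m handwheel '[{"tx":0,"ty":0,"tz":0.6,"wx":0,"wy":0,"wz":0,"claw":1},{"tx":0,"ty":0,"tz":1.2,"wx":0,"wy":0,"wz":0,"claw":1},{"tx":0,"ty":0,"tz":1.7,"wx":0,"wy":0,"wz":0,"claw":1},{"tx":0,"ty":0,"tz":1.7,"wx":0,"wy":0,"wz":0,"claw":1},{"tx":0,"ty":0,"tz":1.7,"wx":0,"wy":0,"wz":0,"claw":1}]' 12; python3 tip.py s5
```

```text
clock: 4.57
position: [0.5228, 0.1677, -0.0112]
ee_rot: [-2.565, -1.814, 0.001]
force: [0.4, -1.1, 0.7]
width: 1.005
[ 0.523   0.1678 -0.0109] [-0.18 -0.58  0.02] 1.0015054580887364
finger 1 241 lowest z [0.0062 0.0068 0.0077 0.009  0.0103 0.0165] med tool-x -0.0059 y [0.0455 0.0624]
finger -1 117 lowest z [0.0064 0.0163 0.0173 0.0184 0.0201 0.0209] med tool-x -0.0059 y [-0.0648 -0.0446]
```

View pics/s5.png

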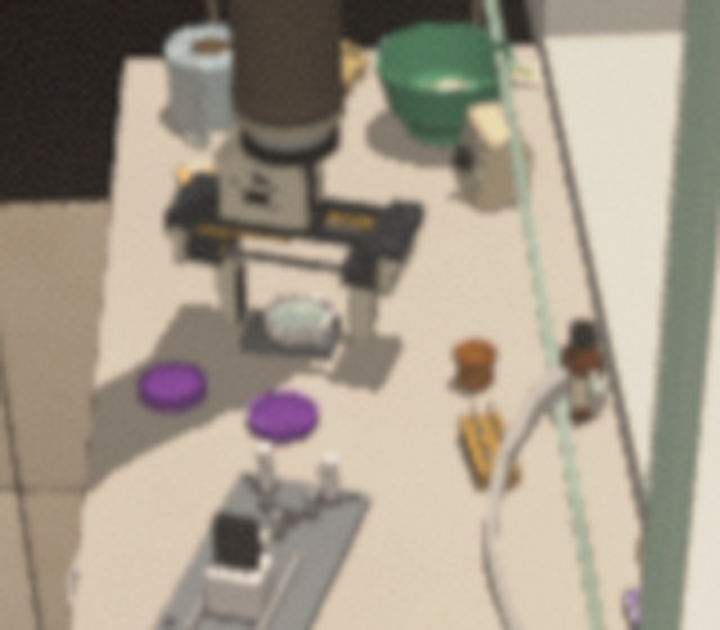

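The tips now stand beside the lens at (240,318) and (358,335) in the zoom, at z≈0.017. Closing.

```bash
python3 -m handwheel '[{"tx":0,"ty":0,"tz":0,"wx":0,"wy":0,"wz":0,"claw":0.5},{"tx":0,"ty":0,"tz":0,"wx":0,"wy":0,"wz":0,"claw":0.5},{"tx":0,"ty":0,"tz":0,"wx":0,"wy":0,"wz":0,"claw":0.5},{"tx":0,"ty":0,"tz":0,"wx":0,"wy":0,"wz":0,"claw":0.5},{"tx":0,"ty":0,"tz":0,"wx":0,"wy":0,"wz":0,"claw":0.5},{"tx":0,"ty":0,"tz":0,"wx":0,"wy":0,"wz":0,"claw":0.5},{"tx":0,"ty":0,"tz":0,"wx":0,"wy":0,"wz":0,"claw":0.5},{"tx":0,"ty":0,"tz":0,"wx":0,"wy":0,"wz":0,"claw":0.5}]' 15; python3 tip.py s6
```

```text
clock: 5.28
position: [0.5173, 0.17, -0.0114]
ee_rot: [-2.558, -1.816, 0.01]
force: [-16.1, 6.0, 6.7]
width: 0.819
[ 0.5173  0.17   -0.0114] [-15.82   5.04   6.12] 0.8242837051127805
finger 1 337 lowest z [0.0072 0.0138 0.02   0.0233 0.0245 0.0246] med tool-x -0.0055 y [0.0364 0.0577]
finger -1 129 lowest z [0.006  0.0067 0.0068 0.0164 0.0164 0.0174] med tool-x -0.0071 y [-0.0557 -0.0356]
```

View pics/s6.png

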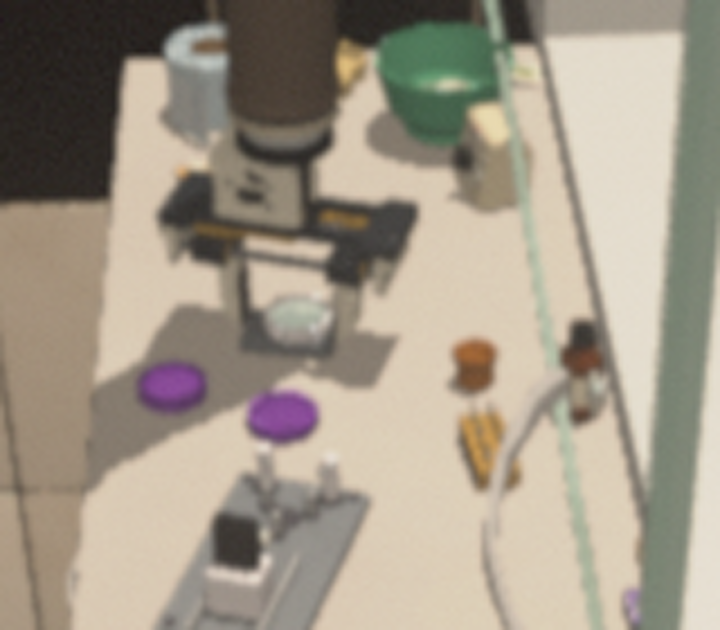

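The −x finger has hit the side of the rest, so its tip is below 14 mm: the jaws run along the rest's long side. Opening and raising a few mm.

```bash
python3 -m handwheel '[{"tx":0,"ty":0,"tz":0,"wx":0,"wy":0,"wz":0,"claw":1},{"tx":0,"ty":0,"tz":0,"wx":0,"wy":0,"wz":0,"claw":1},{"tx":0,"ty":0,"tz":0,"wx":0,"wy":0,"wz":0,"claw":1},{"tx":0,"ty":0,"tz":-0.3,"wx":0,"wy":0,"wz":0,"claw":1},{"tx":0,"ty":0,"tz":-0.55,"wx":0,"wy":0,"wz":0,"claw":1},{"tx":0,"ty":0,"tz":-0.55,"wx":0,"wy":0,"wz":0,"claw":1},{"tx":0,"ty":0,"tz":-0.55,"wx":0,"wy":0,"wz":0,"claw":1}]' 12; python3 tip.py s7
```

```text
clock: 5.92
position: [0.5238, 0.1677, -0.0049]
ee_rot: [2.565, 1.813, 0.002]
force: [-0.4, 0.6, -0.0]
width: 0.999
[ 0.5236  0.1677 -0.005 ] [-1.09  0.3  -0.13] 1.0037007044219894
finger 1 246 lowest z [0.0063 0.0075 0.0084 0.0224 0.0279 0.0287] med tool-x -0.0053 y [0.0458 0.0628]
finger -1 121 lowest z [0.0061 0.0088 0.0156 0.0168 0.0182 0.0186] med tool-x -0.007 y [-0.0647 -0.0444]
```

```bash
python3 -m handwheel '[{"tx":0,"ty":0,"tz":0,"wx":0,"wy":0,"wz":0,"claw":0.75},{"tx":0,"ty":0,"tz":0,"wx":0,"wy":0,"wz":0,"claw":0.75},{"tx":0,"ty":0,"tz":0,"wx":0,"wy":0,"wz":0,"claw":0.75},{"tx":0,"ty":0,"tz":0,"wx":0,"wy":0,"wz":0,"claw":0.75},{"tx":0,"ty":0,"tz":0,"wx":0,"wy":0,"wz":0,"claw":0.75}]' 10; python3 tip.py s8
```

```text
clock: 6.38
position: [0.5232, 0.1678, -0.0053]
ee_rot: [2.565, 1.814, -0.0]
force: [-0.4, -0.5, -0.6]
width: 0.757
[ 0.5231  0.1678 -0.0053] [1.26 0.29 0.38] 0.7508525735680859
finger 1 324 lowest z [0.0067 0.0068 0.0244 0.0264 0.0267 0.0302] med tool-x -0.0064 y [0.0347 0.0554]
finger -1 144 lowest z [0.0065 0.0118 0.0124 0.0146 0.0157 0.0161] med tool-x -0.0071 y [-0.0522 -0.0324]
```

View pics/s8.png

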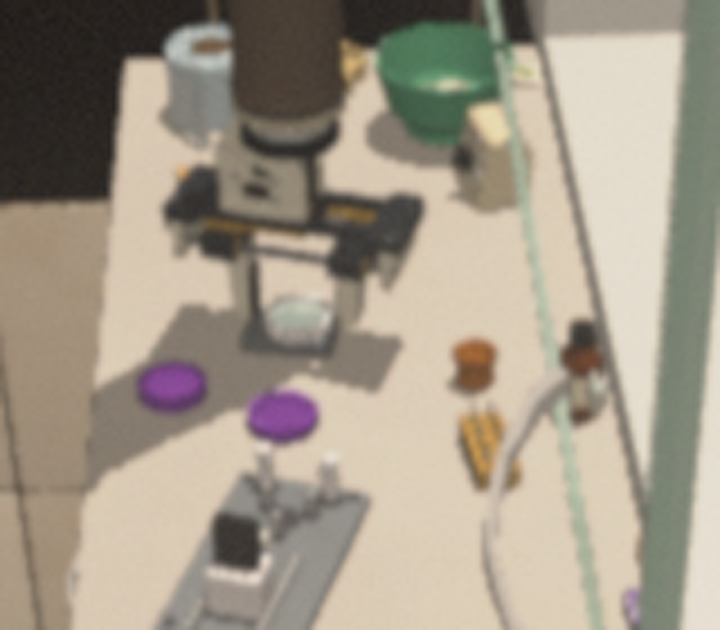

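Past the rest edge and clear of it. Closing on the lens.

```bash
python3 -m handwheel '[{"tx":0,"ty":0,"tz":0,"wx":0,"wy":0,"wz":0,"claw":0.5},{"tx":0,"ty":0,"tz":0,"wx":0,"wy":0,"wz":0,"claw":0.5},{"tx":0,"ty":0,"tz":0,"wx":0,"wy":0,"wz":0,"claw":0.5},{"tx":0,"ty":0,"tz":0,"wx":0,"wy":0,"wz":0,"claw":0.5},{"tx":0,"ty":0,"tz":0,"wx":0,"wy":0,"wz":0,"claw":0.5},{"tx":0,"ty":0,"tz":0,"wx":0,"wy":0,"wz":0,"claw":0.5}]' 15; python3 tip.py s9
```

```text
clock: 6.93
position: [0.5232, 0.1678, -0.0053]
ee_rot: [2.565, 1.814, -0.0]
force: [-0.2, 0.6, 0.1]
width: 0.577
[ 0.5232  0.1678 -0.0053] [ 0.23  0.22 -0.46] 0.5820273922225481
finger 1 267 lowest z [0.0061 0.0071 0.0077 0.0081 0.0104 0.0131] med tool-x -0.0078 y [0.0264 0.0473]
finger -1 148 lowest z [0.0153 0.0164 0.0165 0.0168 0.0177 0.0183] med tool-x -0.0078 y [-0.0455 -0.0259]
```

View pics/s9.png

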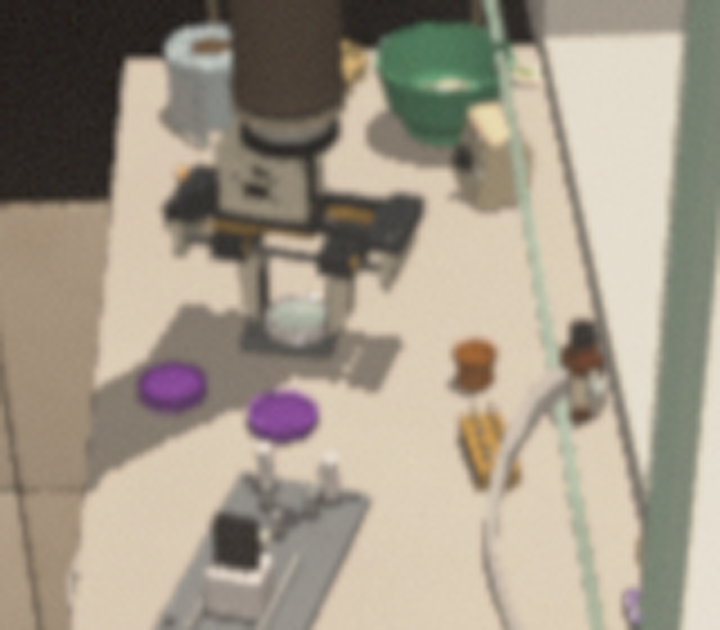

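Gripped: the width reading gives 53.5 mm. Lifting.

```bash
python3 -m handwheel '[{"tx":0,"ty":0,"tz":-0.5,"wx":0,"wy":0,"wz":0,"claw":0.5},{"tx":0,"ty":0,"tz":-1.5,"wx":0,"wy":0,"wz":0,"claw":0.5},{"tx":0,"ty":0,"tz":-3,"wx":0,"wy":0,"wz":0,"claw":0.5},{"tx":0,"ty":0,"tz":-4.5,"wx":0,"wy":0,"wz":0,"claw":0.5},{"tx":0,"ty":0,"tz":-6,"wx":0,"wy":0,"wz":0,"claw":0.5},{"tx":0,"ty":0,"tz":-7.5,"wx":0,"wy":0,"wz":0,"claw":0.5},{"tx":0,"ty":0,"tz":-8,"wx":0,"wy":0,"wz":0,"claw":0.5},{"tx":0,"ty":0,"tz":-8,"wx":0,"wy":0,"wz":0,"claw":0.5},{"tx":0,"ty":0,"tz":-8,"wx":0,"wy":0,"wz":0,"claw":0.5}]' 15; python3 tip.py s10; python3 -c "
from go import *
rel(hf(.045,0,.075)); print(hf(.045,0,0))"
```

```text
clock: 7.73
position: [0.5232, 0.1677, 0.0748]
ee_rot: [2.565, 1.814, 0.001]
force: [-0.5, -0.3, -1.9]
width: 0.579
[0.5228 0.1675 0.0743] [-0.2  -0.45 -1.31] 0.5765340271559782
finger 1 234 lowest z [0.1005 0.1035 0.1053 0.1081 0.109  0.1093] med tool-x -0.0071 y [0.0288 0.0458]
finger -1 154 lowest z [0.1006 0.1032 0.1058 0.1063 0.1066 0.1075] med tool-x -0.0073 y [-0.0464 -0.026 ]
t 7.78 pos [0.5228 0.1675 0.0743] F [-0.2  -0.45 -1.31] w 0.577
shift cm [-22.73   6.6   -0.06] dist 0.23664459937071755
turn deg [-0.02  0.03 -0.12]
turn deg [5.0000e-02 4.0000e-02 1.7988e+02]
[ 0.5093102  -0.06874195  0.        ]
```

View pics/s10.png

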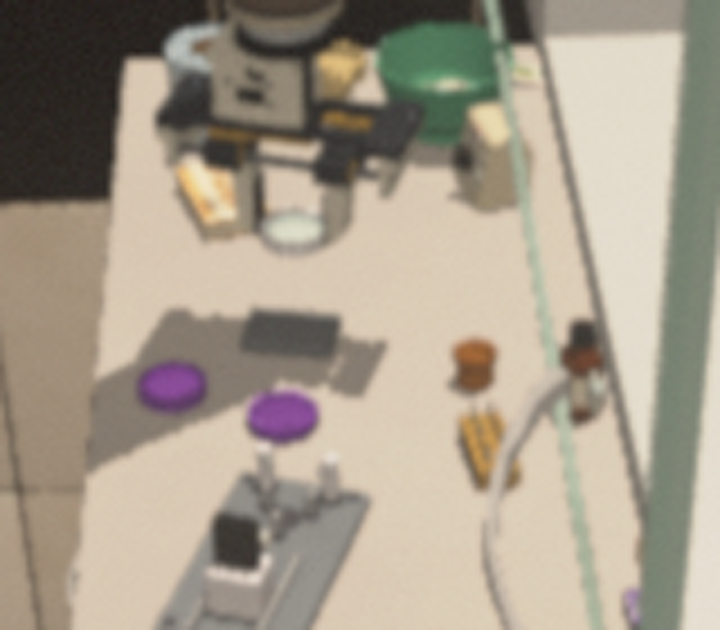

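The lens hangs level between the fingers at zoom (293,232). Carrying it over the holder, aiming 2 mm short of the posts.

```bash
python3 -m handwheel '[{"tx":-1.5,"ty":0.45,"tz":0,"wx":0,"wy":0,"wz":0,"claw":0.5},{"tx":-4,"ty":1.2,"tz":0,"wx":0,"wy":0,"wz":0,"claw":0.5},{"tx":-7,"ty":2,"tz":0,"wx":0,"wy":0,"wz":0,"claw":0.5},{"tx":-10,"ty":2.9,"tz":0,"wx":0,"wy":0,"wz":0,"claw":0.5},{"tx":-13,"ty":3.8,"tz":0,"wx":0,"wy":0,"wz":0,"claw":0.5},{"tx":-16,"ty":4.6,"tz":0,"wx":0,"wy":0,"wz":0,"claw":0.5},{"tx":-19,"ty":5.5,"tz":0,"wx":0,"wy":0,"wz":0,"claw":0.5},{"tx":-21.5,"ty":6.2,"tz":0,"wx":0,"wy":0,"wz":0,"claw":0.5},{"tx":-22.9,"ty":6.6,"tz":0,"wx":0,"wy":0,"wz":0,"claw":0.5},{"tx":-22.9,"ty":6.6,"tz":0,"wx":0,"wy":0,"wz":0,"claw":0.5},{"tx":-22.9,"ty":6.6,"tz":0,"wx":0,"wy":0,"wz":0,"claw":0.5},{"tx":-22.9,"ty":6.6,"tz":0,"wx":0,"wy":0,"wz":0,"claw":0.5}]' 15; python3 tip.py s11; python3 -c "
from go import *
rel(hf(.043,0,.075)); print(hpos()[0])
im,d=vision.get_image('top'); cv2.imwrite('pics/t11.png',cv2.resize(im[150:270,260:400],None,fx=5,fy=5,interpolation=cv2.INTER_CUBIC))"
```

```text
clock: 8.78
position: [0.5088, -0.069, 0.0742]
ee_rot: [-2.563, -1.814, 0.0]
force: [-0.4, 0.0, -2.5]
width: 0.578
[ 0.509  -0.0686  0.0744] [-0.28  0.92 -0.43] 0.5822074485571059
finger 1 267 lowest z [0.1017 0.102  0.1047 0.1056 0.1062 0.1088] med tool-x -0.0073 y [0.0271 0.0434]
finger -1 145 lowest z [0.1024 0.1036 0.1048 0.1054 0.1061 0.1062] med tool-x -0.0084 y [-0.0456 -0.0255]
t 8.83 pos [ 0.509  -0.0686  0.0744] F [-0.28  0.92 -0.43] w 0.582
shift cm [-0.21  0.03 -0.06] dist 0.002174195356513951
turn deg [-0.04 -0.04 -0.01]
turn deg [-6.0000e-02  6.0000e-02  1.7999e+02]
[0.04506325 0.00033349 0.07440089]
```

View pics/s11.png

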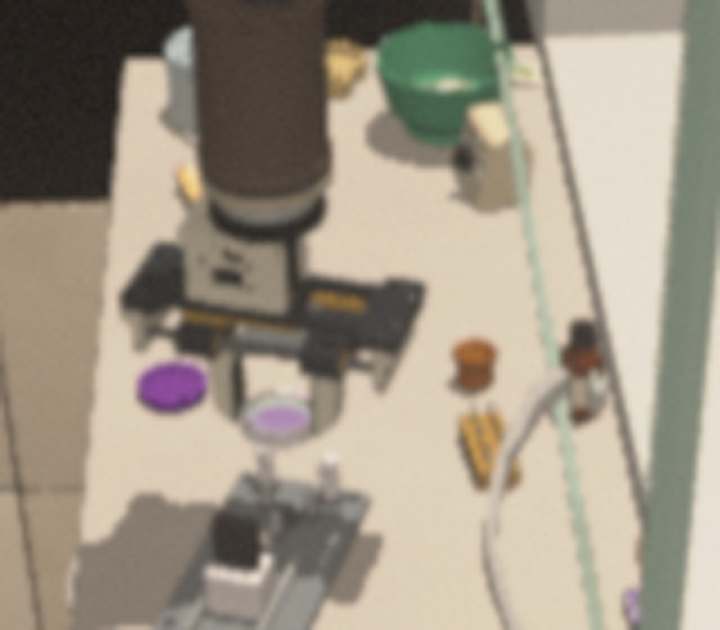

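View pics/t11.png

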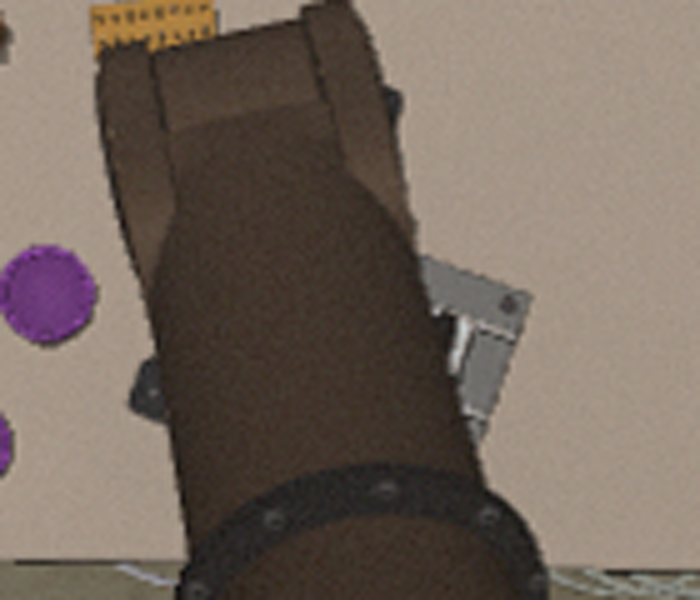

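```bash
python3 -c "
from go import *
P=hf(.045,0,.1057)
print((proj('side',P)-[240,80]+.5)*4.5-.5)
im,d=vision.get_image('side')
b=cv2.resize(im[150:200,275:345],None,fx=10,fy=10,interpolation=cv2.INTER_CUBIC)
ring=P+np.array([[.027*np.cos(t),.027*np.sin(t),0] for t in np.linspace(0,6.28,20)])
for q in proj('side',ring): cv2.circle(b,tuple(int(round(s)) for s in ((q-[275,150]+.5)*10-.5)),2,(0,0,255),-1)
for q in proj('side',np.array([hf(.074,s*.024,.05) for s in(1,-1)]+[hf(.09,s*.05,.012) for s in (1,-1)])): cv2.circle(b,tuple(int(round(s)) for s in ((q-[275,150]+.5)*10-.5)),2,(0,255,0),-1)
cv2.imwrite('pics/s12.png',b)"
```

```text
[[279.45364588 415.12613137]]
```

View pics/s12.png

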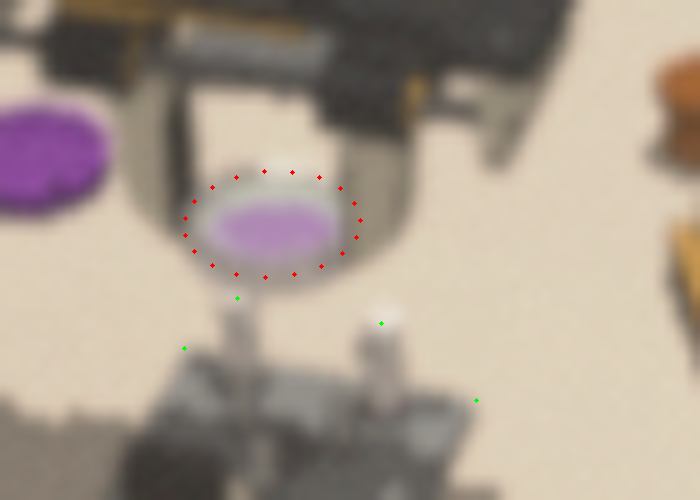

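```bash
python3 -m handwheel '[{"tx":-0.2,"ty":0,"tz":1,"wx":0,"wy":0,"wz":0,"claw":0.5},{"tx":-0.2,"ty":0,"tz":2.5,"wx":0,"wy":0,"wz":0,"claw":0.5},{"tx":-0.2,"ty":0,"tz":3.5,"wx":0,"wy":0,"wz":0,"claw":0.5},{"tx":-0.2,"ty":0,"tz":4.5,"wx":0,"wy":0,"wz":0,"claw":0.5},{"tx":-0.2,"ty":0,"tz":5.2,"wx":0,"wy":0,"wz":0,"claw":0.5},{"tx":-0.2,"ty":0,"tz":5.6,"wx":0,"wy":0,"wz":0,"claw":0.5},{"tx":-0.2,"ty":0,"tz":5.6,"wx":0,"wy":0,"wz":0,"claw":0.5},{"tx":-0.2,"ty":0,"tz":5.6,"wx":0,"wy":0,"wz":0,"claw":0.5}]' 15; python3 tip.py s13; python3 -c "
from go import *
print(hpos()[0])"
```

```text
clock: 9.6
position: [0.5085, -0.0718, 0.0187]
ee_rot: [-2.565, -1.814, 0.0]
force: [0.7, 0.5, -1.5]
width: 0.58
[ 0.5088 -0.0719  0.019 ] [ 0.63 -0.06 -1.45] 0.5788538407929507
finger 1 301 lowest z [0.0061 0.0075 0.0099 0.0102 0.0106 0.0107] med tool-x -0.0059 y [0.0255 0.0444]
finger -1 152 lowest z [0.0111 0.0115 0.0117 0.0122 0.0123 0.0135] med tool-x -0.0066 y [-0.0464 -0.0254]
[ 0.04188253 -0.00053831  0.01900235]
```

View pics/s13.png

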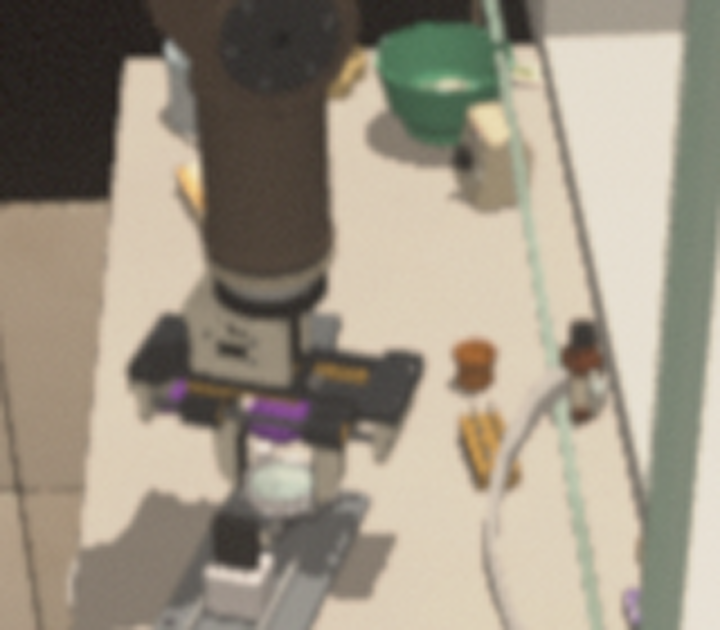

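```bash
python3 -m handwheel '[{"tx":0.1,"ty":0,"tz":0.2,"wx":0,"wy":0,"wz":0,"claw":0.5},{"tx":0.1,"ty":0,"tz":0.35,"wx":0,"wy":0,"wz":0,"claw":0.5},{"tx":0.1,"ty":0,"tz":0.35,"wx":0,"wy":0,"wz":0,"claw":0.5}]' 15;python3 -m handwheel '[{"tx":0,"ty":0,"tz":0.05,"wx":0,"wy":0,"wz":0,"claw":0.5},{"tx":0,"ty":0,"tz":0.1,"wx":0,"wy":0,"wz":0,"claw":0.5},{"tx":0,"ty":0,"tz":0.1,"wx":0,"wy":0,"wz":0,"claw":0.5}]'
```

```text
clock: 9.9
position: [0.5089, -0.071, 0.0153]
ee_rot: [2.565, 1.814, 0.0]
force: [-0.1, -0.6, -1.4]
width: 0.583
clock: 10.15
position: [0.509, -0.0711, 0.0144]
ee_rot: [2.565, 1.814, 0.0]
force: [-0.2, 0.7, 2.0]
width: 0.582
```

```bash
python3 -m handwheel '[{"tx":0,"ty":0,"tz":0.05,"wx":0,"wy":0,"wz":0,"claw":0.5},{"tx":0,"ty":0,"tz":0.1,"wx":0,"wy":0,"wz":0,"claw":0.5},{"tx":0,"ty":0,"tz":0.1,"wx":0,"wy":0,"wz":0,"claw":0.5}]' ;  python3 -c "
from go import *
o=hpos(); print(o[0],o[1]['force'],o[1]['ft_torque'])"
```

```text
clock: 10.4
position: [0.5095, -0.071, 0.014]
ee_rot: [2.564, 1.813, 0.002]
force: [-1.7, -0.3, 8.7]
width: 0.581
[ 0.04292891 -0.00098007  0.01397667] [-1.70144616 -0.28959786  8.699465  ] [-0.03410568  0.19227372 -0.00653974]
```

Contact came exactly where predicted. Easing off and releasing.

```bash
python3 -m handwheel '[{"tx":0,"ty":0,"tz":-0.1,"wx":0,"wy":0,"wz":0,"claw":0.5},{"tx":0,"ty":0,"tz":-0.1,"wx":0,"wy":0,"wz":0,"claw":0.62},{"tx":0,"ty":0,"tz":-0.1,"wx":0,"wy":0,"wz":0,"claw":0.68},{"tx":0,"ty":0,"tz":-0.1,"wx":0,"wy":0,"wz":0,"claw":0.75},{"tx":0,"ty":0,"tz":-0.1,"wx":0,"wy":0,"wz":0,"claw":0.85},{"tx":0,"ty":0,"tz":-0.1,"wx":0,"wy":0,"wz":0,"claw":0.85},{"tx":0,"ty":0,"tz":-0.1,"wx":0,"wy":0,"wz":0,"claw":0.85}]';python3 tip.py s14
```

```text
clock: 10.98
position: [0.5087, -0.071, 0.0142]
ee_rot: [-2.565, -1.814, 0.0]
force: [-0.5, -0.8, 0.1]
width: 0.844
[ 0.5087 -0.071   0.0142] [-0.12 -0.2  -0.12] 0.8492569884979921
finger 1 284 lowest z [0.007  0.0078 0.0097 0.0106 0.0108 0.0115] med tool-x -0.0075 y [0.0361 0.0586]
finger -1 150 lowest z [0.0061 0.007  0.0127 0.0131 0.0132 0.0133] med tool-x -0.0068 y [-0.0568 -0.0389]
```

View pics/s14.png

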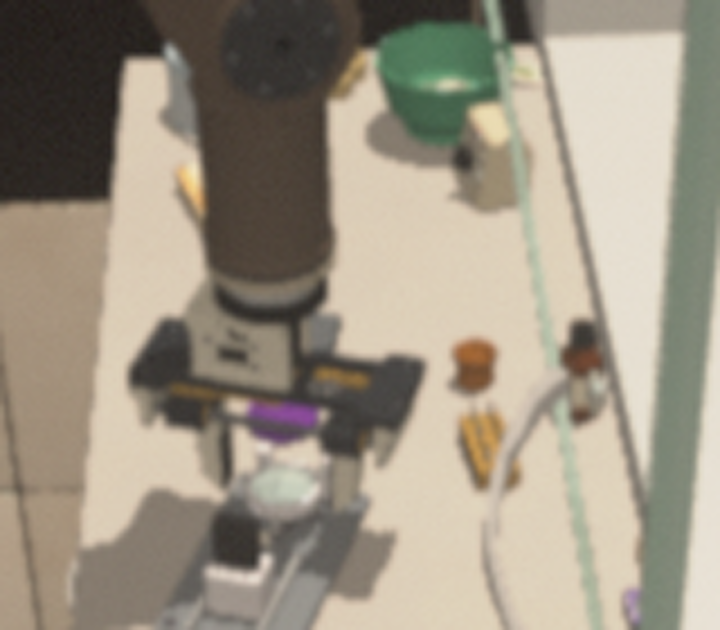

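```bash
python3 -m handwheel '[{"tx":0,"ty":0,"tz":-1,"wx":0,"wy":0,"wz":0,"claw":0.85},{"tx":0,"ty":0,"tz":-3,"wx":0,"wy":0,"wz":0,"claw":0.85},{"tx":0,"ty":0,"tz":-6,"wx":0,"wy":0,"wz":0,"claw":0.85},{"tx":0,"ty":0,"tz":-9,"wx":0,"wy":0,"wz":0,"claw":0.5},{"tx":0,"ty":0,"tz":-11,"wx":0,"wy":0,"wz":0,"claw":0},{"tx":-2,"ty":-0.1,"tz":-11,"wx":0,"wy":0,"wz":0,"claw":0},{"tx":-5,"ty":-0.1,"tz":-11,"wx":0,"wy":0,"wz":0,"claw":0},{"tx":-8,"ty":-0.1,"tz":-11,"wx":0,"wy":0,"wz":0,"claw":0},{"tx":-11,"ty":-0.1,"tz":-11,"wx":0,"wy":0,"wz":0,"claw":0},{"tx":-13.2,"ty":-0.1,"tz":-11,"wx":0,"wy":0,"wz":0,"claw":0},{"tx":-13.2,"ty":-0.1,"tz":-11,"wx":0,"wy":0,"wz":0,"claw":0},{"tx":-13.2,"ty":-0.1,"tz":-11,"wx":0,"wy":0,"wz":0,"claw":0}]' 30;python3 -c "
from go import *
o=hpos(); print(o[0],o[1]['width'],o[1]['force'].round(2))
im,d=vision.get_image('top'); cv2.imwrite('pics/t15.png',cv2.resize(im[150:270,260:400],None,fx=5,fy=5,interpolation=cv2.INTER_CUBIC))
im,d=vision.get_image('side'); cv2.imwrite('pics/s15.png',cv2.resize(im[110:260,240:400],None,fx=4.5,fy=4.5,interpolation=cv2.INTER_CUBIC));np.savez('side15.npz',im=im,d=d)
Z=np.load('top0.npz'); p,u,v=pts('top',Z['d'],Z['d']>0)
k=(p[:,2]>.075)&(p[:,2]<.1); q=p[k]-np.array([C[0],C[1],0]); hx=q@X;hy=q@Y
j=(abs(hx+.05)<.03)&(abs(hy)<.03); print('fin top',j.sum(),np.percentile(hx[j],[2,50,98]).round(4),np.percentile(hy[j],[2,50,98]).round(4),np.median(q[j][:,2]))
"
```

```text
clock: 12.03
position: [0.4634, -0.1964, 0.1248]
ee_rot: [2.567, 1.81, -0.0]
force: [-0.0, -0.0, -1.5]
width: 0.246
[-0.09066197  0.00106747  0.12483874] 0.24649814808158388 [-0.01 -0.   -1.49]
fin top 59 [-0.0555 -0.0494 -0.0433] [-0.0156 -0.0009  0.0144] 0.08691475510996871
```

View pics/s15.png

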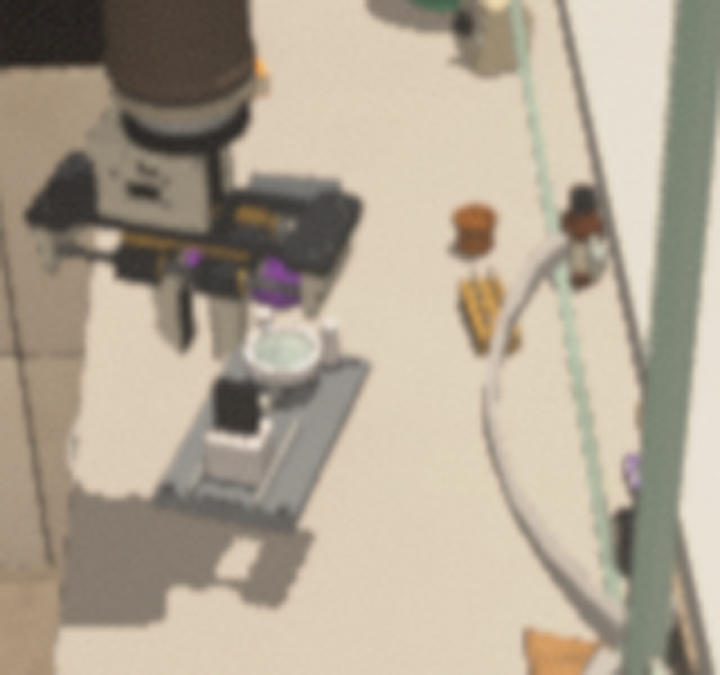

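View pics/t15.png

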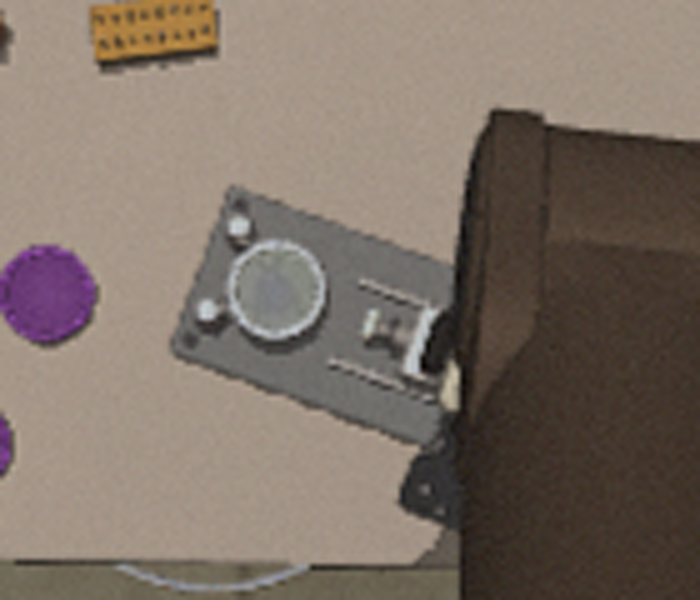

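The lens lies flat on the pins by the posts, at top zoom (278,290). The fin is at holder x ≈ -49 mm. Going down behind the fin with the fingers shut.

```bash
python3 -m handwheel '[{"tx":0,"ty":0,"tz":1.5,"wx":0,"wy":0,"wz":0,"claw":0},{"tx":0,"ty":0,"tz":3.5,"wx":0,"wy":0,"wz":0,"claw":0},{"tx":0,"ty":0,"tz":5.5,"wx":0,"wy":0,"wz":0,"claw":0},{"tx":0,"ty":0,"tz":7.5,"wx":0,"wy":0,"wz":0,"claw":0},{"tx":0,"ty":0,"tz":8.6,"wx":0,"wy":0,"wz":0,"claw":0},{"tx":0,"ty":0,"tz":8.6,"wx":0,"wy":0,"wz":0,"claw":0},{"tx":0,"ty":0,"tz":8.6,"wx":0,"wy":0,"wz":0,"claw":0}]' 30;python3 -c "
from go import *
o=hpos(); print(o[0],o[1]['width'],o[1]['force'].round(2))
im,d=vision.get_image('side'); cv2.imwrite('pics/s16.png',cv2.resize(im[150:250,240:360],None,fx=6,fy=6,interpolation=cv2.INTER_CUBIC))
"
```

```text
clock: 12.72
position: [0.4641, -0.1942, 0.0383]
ee_rot: [-2.563, -1.815, 0.0]
force: [-0.0, -0.2, 0.5]
width: 0.006
[-0.08833838  0.00107916  0.03834799] 0.0064918352065244924 [-0.04 -0.17  0.49]
```

View pics/s16.png

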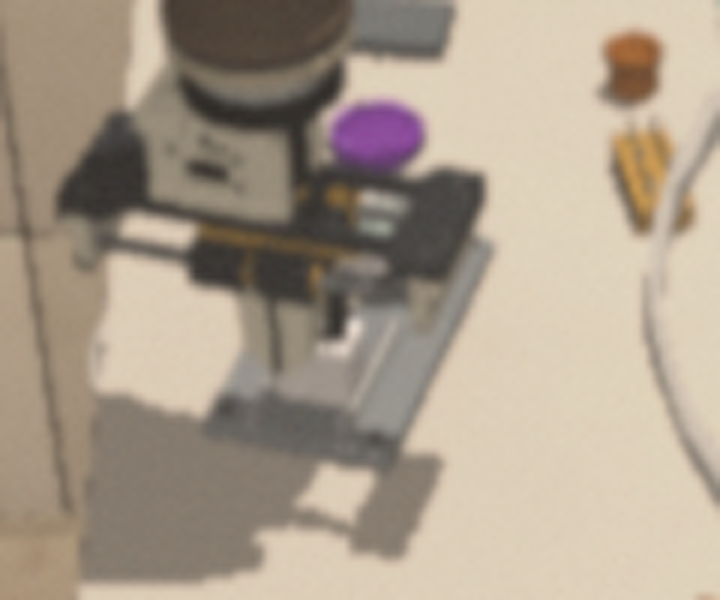

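```bash
cat > f.py <<'E'
from go import *
o=hpos(); print("t",round(o[1]["clock"],2),"x_h %.2f y %.2f z %.2f mm"%tuple(o[0]*1e3),"Fx %.2f Fy %.2f Fz %.2f"%(o[1]["force"]@X,o[1]["force"]@Y,o[1]["force"][2]))
E
python3 -m handwheel '[{"tx":0.8,"ty":0.1,"tz":0,"wx":0,"wy":0,"wz":0,"claw":0},{"tx":1.6,"ty":0.1,"tz":0,"wx":0,"wy":0,"wz":0,"claw":0},{"tx":1.8,"ty":0.1,"tz":0,"wx":0,"wy":0,"wz":0,"claw":0},{"tx":1.8,"ty":0.1,"tz":0,"wx":0,"wy":0,"wz":0,"claw":0}]' >/dev/null; python3 f.py
python3 -m handwheel '[{"tx":0.1,"ty":0,"tz":0,"wx":0,"wy":0,"wz":0,"claw":0},{"tx":0.2,"ty":0,"tz":0,"wx":0,"wy":0,"wz":0,"claw":0},{"tx":0.2,"ty":0,"tz":0,"wx":0,"wy":0,"wz":0,"claw":0}]'>/dev/null; python3 f.py
python3 -m handwheel '[{"tx":0.1,"ty":0,"tz":0,"wx":0,"wy":0,"wz":0,"claw":0},{"tx":0.2,"ty":0,"tz":0,"wx":0,"wy":0,"wz":0,"claw":0},{"tx":0.2,"ty":0,"tz":0,"wx":0,"wy":0,"wz":0,"claw":0}]'>/dev/null; python3 f.py
python3 -m handwheel '[{"tx":0.1,"ty":0,"tz":0,"wx":0,"wy":0,"wz":0,"claw":0},{"tx":0.2,"ty":0,"tz":0,"wx":0,"wy":0,"wz":0,"claw":0},{"tx":0.2,"ty":0,"tz":0,"wx":0,"wy":0,"wz":0,"claw":0}]'>/dev/null; python3 f.py
```

```text
t 13.1 x_h -69.84 y -0.46 z 38.89 mm Fx -0.86 Fy -0.09 Fz -0.58
t 13.35 x_h -69.34 y -0.01 z 38.28 mm Fx 0.25 Fy 0.49 Fz -0.66
t 13.6 x_h -67.22 y -0.00 z 38.20 mm Fx 0.21 Fy -0.96 Fz -0.31
t 13.85 x_h -66.11 y -0.03 z 38.22 mm Fx -3.95 Fy -0.06 Fz 1.19
```

```bash
python3 -m handwheel '[{"tx":0.1,"ty":0,"tz":0,"wx":0,"wy":0,"wz":0,"claw":0},{"tx":0.2,"ty":0,"tz":0,"wx":0,"wy":0,"wz":0,"claw":0},{"tx":0.3,"ty":0,"tz":0,"wx":0,"wy":0,"wz":0,"claw":0}]'>/dev/null; python3 f.py
python3 -m handwheel '[{"tx":0.1,"ty":0,"tz":0,"wx":0,"wy":0,"wz":0,"claw":0},{"tx":0.2,"ty":0,"tz":0,"wx":0,"wy":0,"wz":0,"claw":0},{"tx":0.3,"ty":0,"tz":0,"wx":0,"wy":0,"wz":0,"claw":0}]'>/dev/null; python3 f.py
python3 -m handwheel '[{"tx":0.1,"ty":0,"tz":0,"wx":0,"wy":0,"wz":0,"claw":0},{"tx":0.1,"ty":0,"tz":0,"wx":0,"wy":0,"wz":0,"claw":0}]'>/dev/null; python3 f.py
python3 -m handwheel '[{"tx":0.1,"ty":0,"tz":0,"wx":0,"wy":0,"wz":0,"claw":0},{"tx":0.1,"ty":0,"tz":0,"wx":0,"wy":0,"wz":0,"claw":0}]'>/dev/null; python3 f.py
python3 -m handwheel '[{"tx":0.1,"ty":0,"tz":0,"wx":0,"wy":0,"wz":0,"claw":0},{"tx":0.1,"ty":0,"tz":0,"wx":0,"wy":0,"wz":0,"claw":0}]'>/dev/null; python3 f.py
python3 -m handwheel '[{"tx":0.1,"ty":0,"tz":0,"wx":0,"wy":0,"wz":0,"claw":0},{"tx":0.1,"ty":0,"tz":0,"wx":0,"wy":0,"wz":0,"claw":0}]'>/dev/null; python3 f.py
```

```text
t 14.1 x_h -64.97 y 0.02 z 38.21 mm Fx -10.39 Fy -0.93 Fz 1.10
t 14.35 x_h -62.02 y 0.06 z 38.21 mm Fx -11.17 Fy -0.65 Fz 1.35
t 14.52 x_h -60.78 y 0.01 z 38.23 mm Fx -9.44 Fy 0.25 Fz 1.79
t 14.68 x_h -59.85 y 0.06 z 38.21 mm Fx -8.82 Fy 0.10 Fz 1.38
t 14.85 x_h -58.83 y 0.07 z 38.20 mm Fx -8.53 Fy -0.32 Fz 2.46
t 15.02 x_h -57.85 y 0.04 z 38.19 mm Fx -10.19 Fy -0.47 Fz 2.00
```

```bash
python3 -m handwheel '[{"tx":0.1,"ty":0,"tz":0,"wx":0,"wy":0,"wz":0,"claw":0},{"tx":0.1,"ty":0,"tz":0,"wx":0,"wy":0,"wz":0,"claw":0}]'>/dev/null; python3 f.py
python3 -m handwheel '[{"tx":0.1,"ty":0,"tz":0,"wx":0,"wy":0,"wz":0,"claw":0},{"tx":0.1,"ty":0,"tz":0,"wx":0,"wy":0,"wz":0,"claw":0}]'>/dev/null; python3 f.py
```

```text
t 15.18 x_h -56.88 y 0.05 z 38.21 mm Fx -8.70 Fy -0.90 Fz 1.88
t 15.35 x_h -55.85 y 0.02 z 38.22 mm Fx -10.09 Fy -0.22 Fz 2.16
```

```bash
python3 -m handwheel '[{"tx":0.1,"ty":0,"tz":0,"wx":0,"wy":0,"wz":0,"claw":0},{"tx":0.1,"ty":0,"tz":0,"wx":0,"wy":0,"wz":0,"claw":0}]'>/dev/null; python3 f.py
python3 -m handwheel '[{"tx":0.1,"ty":0,"tz":0,"wx":0,"wy":0,"wz":0,"claw":0},{"tx":0.1,"ty":0,"tz":0,"wx":0,"wy":0,"wz":0,"claw":0}]'>/dev/null; python3 f.py
```

```text
t 15.52 x_h -54.87 y -0.00 z 38.23 mm Fx -9.27 Fy -0.10 Fz 1.48
t 15.68 x_h -53.86 y 0.02 z 38.22 mm Fx -9.81 Fy -0.65 Fz 1.79
```

```bash
python3 -c "
from go import *
im,d=vision.get_image('top'); cv2.imwrite('pics/t17.png',cv2.resize(im[170:240,280:380],None,fx=7,fy=7,interpolation=cv2.INTER_CUBIC))
im,d=vision.get_image('side'); cv2.imwrite('pics/s17.png',cv2.resize(im[150:250,240:360],None,fx=6,fy=6,interpolation=cv2.INTER_CUBIC))"
```

```text
(no output)
```

View pics/t17.png

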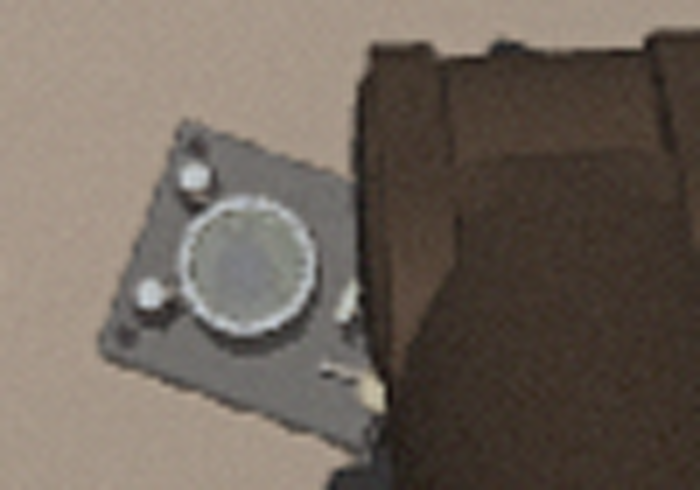

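View pics/s17.png

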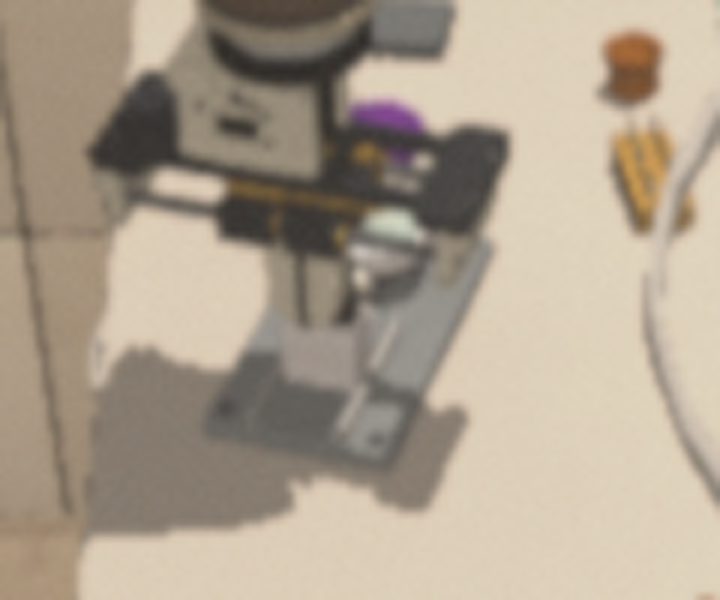

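The top view shows the white pad at zoom (345,302), about 8 mm short of the lens edge at (317,290). Advancing 4 mm, then 1 mm steps.

```bash
python3 -m handwheel '[{"tx":0.1,"ty":0,"tz":0,"wx":0,"wy":0,"wz":0,"claw":0},{"tx":0.2,"ty":0,"tz":0,"wx":0,"wy":0,"wz":0,"claw":0},{"tx":0.2,"ty":0,"tz":0,"wx":0,"wy":0,"wz":0,"claw":0}]'>/dev/null; python3 f.py
python3 -m handwheel '[{"tx":0.1,"ty":0,"tz":0,"wx":0,"wy":0,"wz":0,"claw":0},{"tx":0.2,"ty":0,"tz":0,"wx":0,"wy":0,"wz":0,"claw":0},{"tx":0.2,"ty":0,"tz":0,"wx":0,"wy":0,"wz":0,"claw":0}]'>/dev/null; python3 f.py
python3 -m handwheel '[{"tx":0.1,"ty":0,"tz":0,"wx":0,"wy":0,"wz":0,"claw":0},{"tx":0.1,"ty":0,"tz":0,"wx":0,"wy":0,"wz":0,"claw":0}]'>/dev/null; python3 f.py
python3 -c "
from go import *
im,d=vision.get_image('top'); cv2.imwrite('pics/t18.png',cv2.resize(im[170:240,280:380],None,fx=7,fy=7,interpolation=cv2.INTER_CUBIC))"; python3 f.py
```

```text
t 16.03 x_h -51.80 y 0.05 z 38.21 mm Fx -8.82 Fy 0.71 Fz 2.43
t 16.28 x_h -49.82 y 0.04 z 38.20 mm Fx -9.20 Fy -0.61 Fz 2.47
t 16.45 x_h -48.83 y 0.06 z 38.20 mm Fx -9.38 Fy -0.08 Fz 2.50
t 16.5 x_h -48.84 y 0.07 z 38.20 mm Fx -9.86 Fy -0.11 Fz 2.43
```

View pics/t18.png

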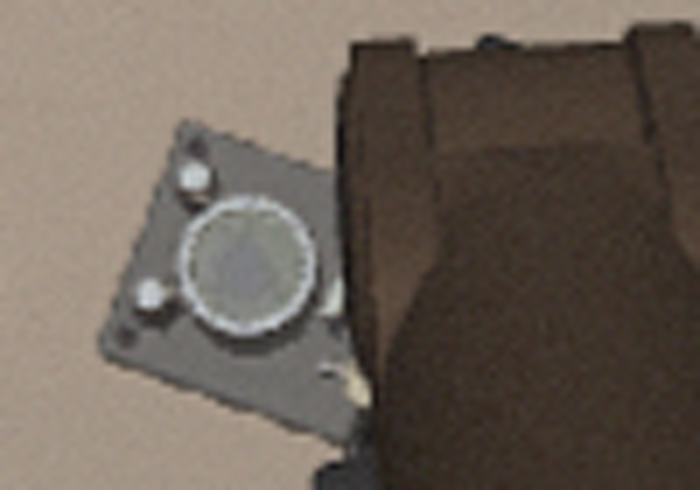

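```bash
cat > fa.py <<'E'
from go import *
F=[];P=[]
for i in range(5):
    vision.get_image('top'); o=hpos(); F.append(o[1]['force']@X); P.append(o[0])
print("t %.2f x_h %.2f  Fx mean %.2f sd %.2f"%(o[1]['clock'],np.mean(P,0)[0]*1e3,np.mean(F),np.std(F)))
E
python3 fa.py
python3 -m handwheel '[{"tx":0.1,"ty":0,"tz":0,"wx":0,"wy":0,"wz":0,"claw":0},{"tx":0.1,"ty":0,"tz":0,"wx":0,"wy":0,"wz":0,"claw":0}]'>/dev/null; python3 fa.py
python3 -m handwheel '[{"tx":0.1,"ty":0,"tz":0,"wx":0,"wy":0,"wz":0,"claw":0},{"tx":0.1,"ty":0,"tz":0,"wx":0,"wy":0,"wz":0,"claw":0}]'>/dev/null; python3 fa.py
```

```text
t 16.75 x_h -48.85  Fx mean -9.75 sd 0.50
t 17.17 x_h -47.87  Fx mean -9.36 sd 0.38
t 17.58 x_h -46.86  Fx mean -9.63 sd 0.21
```

```bash
python3 -m handwheel '[{"tx":0.1,"ty":0,"tz":0,"wx":0,"wy":0,"wz":0,"claw":0},{"tx":0.1,"ty":0,"tz":0,"wx":0,"wy":0,"wz":0,"claw":0}]'>/dev/null; python3 fa.py
python3 -m handwheel '[{"tx":0.1,"ty":0,"tz":0,"wx":0,"wy":0,"wz":0,"claw":0},{"tx":0.1,"ty":0,"tz":0,"wx":0,"wy":0,"wz":0,"claw":0}]'>/dev/null; python3 fa.py
```

```text
t 18.00 x_h -45.87  Fx mean -9.31 sd 0.31
t 18.42 x_h -44.87  Fx mean -9.61 sd 0.42
```

Baseline rubbing is 9.5 ± 0.2 N, with no rise yet.

```bash
python3 -m handwheel '[{"tx":0.1,"ty":0,"tz":0,"wx":0,"wy":0,"wz":0,"claw":0},{"tx":0.1,"ty":0,"tz":0,"wx":0,"wy":0,"wz":0,"claw":0}]'>/dev/null; python3 fa.py
```

```text
t 18.83 x_h -43.88  Fx mean -9.60 sd 0.49
```

```bash
python3 -m handwheel '[{"tx":0.1,"ty":0,"tz":0,"wx":0,"wy":0,"wz":0,"claw":0},{"tx":0.1,"ty":0,"tz":0,"wx":0,"wy":0,"wz":0,"claw":0}]'>/dev/null; python3 fa.py
python3 -c "
from go import *
im,d=vision.get_image('top'); cv2.imwrite('pics/t19.png',cv2.resize(im[170:240,280:380],None,fx=7,fy=7,interpolation=cv2.INTER_CUBIC))"
```

```text
t 19.25 x_h -42.87  Fx mean -9.60 sd 0.45
```

View pics/t19.png

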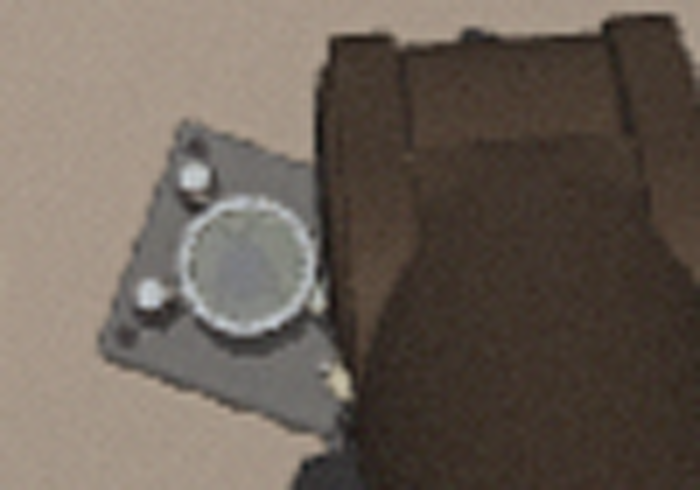

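```bash
python3 -m handwheel '[{"tx":0.1,"ty":0,"tz":0,"wx":0,"wy":0,"wz":0,"claw":0},{"tx":0.1,"ty":0,"tz":0,"wx":0,"wy":0,"wz":0,"claw":0}]'>/dev/null; python3 fa.py
```

```text
t 19.72 x_h -41.87  Fx mean -9.19 sd 0.33
```

```bash
python3 -m handwheel '[{"tx":0.1,"ty":0,"tz":0,"wx":0,"wy":0,"wz":0,"claw":0},{"tx":0.1,"ty":0,"tz":0,"wx":0,"wy":0,"wz":0,"claw":0}]'>/dev/null; python3 fa.py
```

```text
t 20.13 x_h -40.92  Fx mean -9.50 sd 0.22
```

```bash
python3 -m handwheel '[{"tx":0.1,"ty":0,"tz":0,"wx":0,"wy":0,"wz":0,"claw":0},{"tx":0.1,"ty":0,"tz":0,"wx":0,"wy":0,"wz":0,"claw":0}]'>/dev/null; python3 fa.py
```

```text
t 20.55 x_h -39.95  Fx mean -9.68 sd 0.24
```

```bash
python3 -m handwheel '[{"tx":0.1,"ty":0,"tz":0,"wx":0,"wy":0,"wz":0,"claw":0},{"tx":0.1,"ty":0,"tz":0,"wx":0,"wy":0,"wz":0,"claw":0}]'>/dev/null; python3 fa.py
```

```text
t 20.97 x_h -39.22  Fx mean -10.86 sd 0.33
```

```bash
python3 -m handwheel '[{"tx":0.1,"ty":0,"tz":0,"wx":0,"wy":0,"wz":0,"claw":0},{"tx":0.1,"ty":0,"tz":0,"wx":0,"wy":0,"wz":0,"claw":0}]'>/dev/null; python3 fa.py
```

```text
t 21.38 x_h -38.59  Fx mean -11.58 sd 0.49
```

```bash
python3 -c "
from go import *
im,d=vision.get_image('top'); cv2.imwrite('pics/t20.png',cv2.resize(im[170:240,280:380],None,fx=7,fy=7,interpolation=cv2.INTER_CUBIC))"
```

```text
(no output)
```

View pics/t20.png

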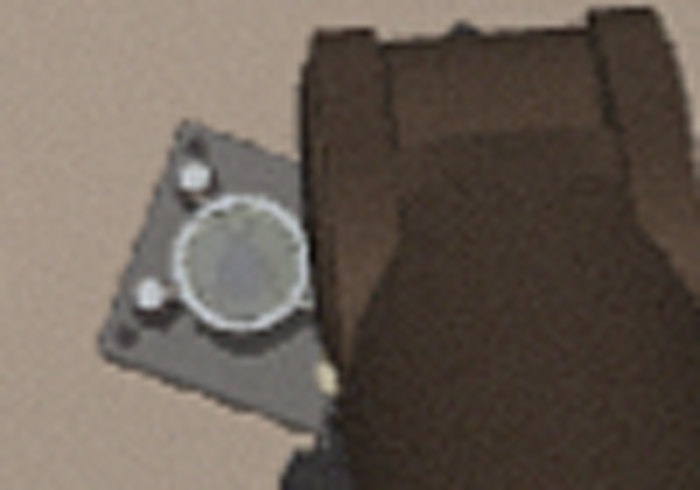

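The lens has slid to the posts and the force is rising, now +2.1 N. Continuing towards about 14.5 N in total.

```bash
python3 -m handwheel '[{"tx":0.1,"ty":0,"tz":0,"wx":0,"wy":0,"wz":0,"claw":0},{"tx":0.1,"ty":0,"tz":0,"wx":0,"wy":0,"wz":0,"claw":0}]'>/dev/null; python3 fa.py
```

```text
t 21.85 x_h -37.99  Fx mean -13.06 sd 0.38
```

```bash
python3 -m handwheel '[{"tx":0.05,"ty":0,"tz":0,"wx":0,"wy":0,"wz":0,"claw":0},{"tx":0.05,"ty":0,"tz":0,"wx":0,"wy":0,"wz":0,"claw":0}]'>/dev/null; python3 fa.py
```

```text
t 22.27 x_h -37.82  Fx mean -13.76 sd 0.34
```

```bash
python3 -m handwheel '[{"tx":0.06,"ty":0,"tz":0,"wx":0,"wy":0,"wz":0,"claw":0},{"tx":0.06,"ty":0,"tz":0,"wx":0,"wy":0,"wz":0,"claw":0}]'>/dev/null; python3 fa.py; python3 fa.py
```

```text
t 22.68 x_h -37.45  Fx mean -14.49 sd 0.45
t 22.93 x_h -37.46  Fx mean -14.84 sd 0.26
```

That is about 5.1 N on the lens. Backing off and rising clear.

```bash
python3 -m handwheel '[{"tx":-0.3,"ty":0,"tz":0,"wx":0,"wy":0,"wz":0,"claw":0},{"tx":-0.8,"ty":0,"tz":0,"wx":0,"wy":0,"wz":0,"claw":0},{"tx":-1.6,"ty":0,"tz":0,"wx":0,"wy":0,"wz":0,"claw":0},{"tx":-3,"ty":0,"tz":0,"wx":0,"wy":0,"wz":0,"claw":0},{"tx":-4.5,"ty":0,"tz":-2,"wx":0,"wy":0,"wz":0,"claw":0},{"tx":-6.5,"ty":0,"tz":-5,"wx":0,"wy":0,"wz":0,"claw":0},{"tx":-9.5,"ty":0,"tz":-8,"wx":0,"wy":0,"wz":0,"claw":0},{"tx":-12.5,"ty":0,"tz":-11,"wx":0,"wy":0,"wz":0,"claw":0},{"tx":-15.5,"ty":0,"tz":-12,"wx":0,"wy":0,"wz":0,"claw":0},{"tx":-18,"ty":0,"tz":-12,"wx":0,"wy":0,"wz":0,"claw":0},{"tx":-18,"ty":0,"tz":-12,"wx":0,"wy":0,"wz":0,"claw":0},{"tx":-18,"ty":0,"tz":-12,"wx":0,"wy":0,"wz":0,"claw":0}]'; python3 f.py; python3 -c "
from go import *
im,d=vision.get_image('top'); cv2.imwrite('pics/t21.png',cv2.resize(im[170:250,280:380],None,fx=7,fy=7,interpolation=cv2.INTER_CUBIC)); cv2.imwrite('pics/t21f.png',im); np.savez('top21.npz',im=im,d=d)
im,d=vision.get_image('side'); cv2.imwrite('pics/s21.png',cv2.resize(im[140:240,240:360],None,fx=6,fy=6,interpolation=cv2.INTER_CUBIC))"
```

```text
clock: 23.93
position: [0.4226, -0.3138, 0.1582]
ee_rot: [2.568, 1.81, 0.0]
force: [0.1, 1.1, 0.6]
width: 0.004
t 23.93 x_h -214.92 y 0.62 z 158.17 mm Fx 1.08 Fy 0.25 Fz 0.58
```

View pics/t21.png

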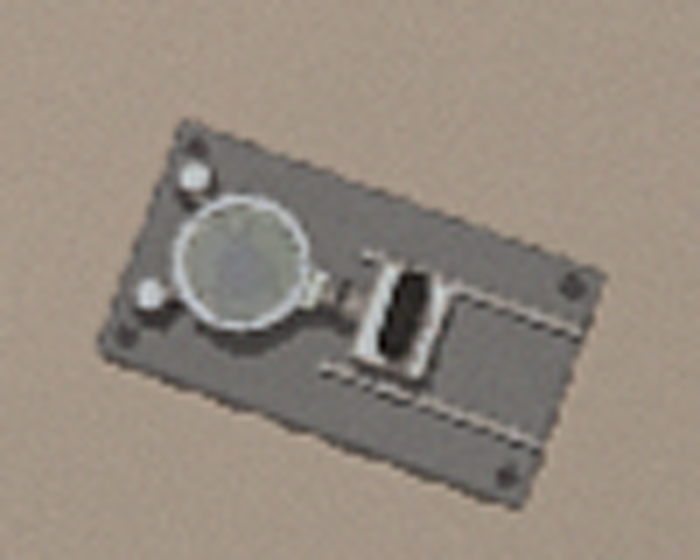

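View pics/s21.png

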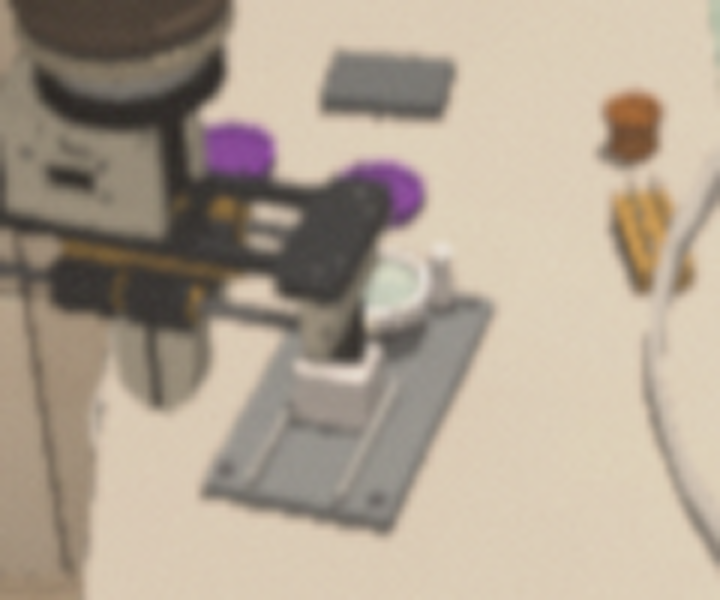

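View pics/t21f.png

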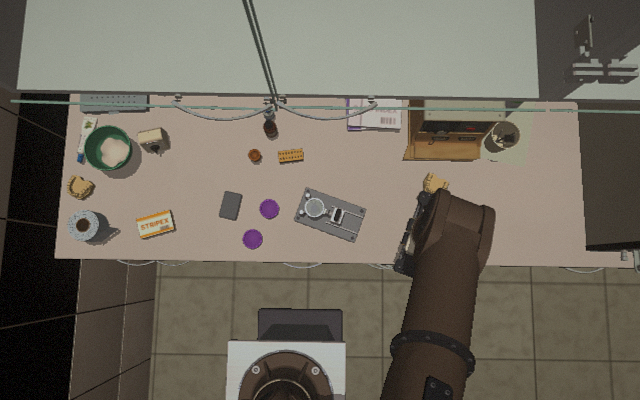

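Run:
```python
from meas import *
from go import *
Z=np.load('top21.npz')
uv=[280+(243.5)/7-.5,170+(262.5)/7-.5]
w=ray("top",[uv],.046)[0]-np.array([C[0],C[1],0]); print("lens hx,hy mm",w@X*1e3,w@Y*1e3)
p,u,v=pts('top',Z['d'],Z['d']>0); q=p-np.array([C[0],C[1],0]); hx=q@X;hy=q@Y
k=np.hypot(hx-.045,hy)<.022; A_=np.c_[hx[k]-.045,hy[k],np.ones(k.sum())]
c=np.linalg.lstsq(A_,p[k][:,2],rcond=None)[0]; print("plane tilt deg",np.degrees(c[:2]),"z",c[2])
k=(p[:,2]>.075)&(p[:,2]<.1)&(abs(hy)<.03)&(abs(hx)<.06); print("fin x",np.percentile(hx[k],[2,98]))
```

```text
lens hx,hy mm 45.153827618071446 -1.1782891428626
plane tilt deg [-0.50345384 -0.52207332] z 0.04337333555700126
fin x [-0.02716152 -0.01468056]
```

```bash
python3 -c "
from cell import arm
print(arm.sign_off())"
```

```text
the job is handed in; nothing more can be done
None
```

The lens is lying flat on the three pins, seated against both stop posts, and clamped at about 5 N. I handed the job in at about 24 s with the arm clear of everything.

**How the clamping went:** after letting go of the lens I pushed the clamp's fin from behind with the fingers shut. The rubbing was steady at 9.5 N. Once the lens had reached the posts, I pushed until the total was about 14.6 N, so about 5.1 N is on the lens. The pad's compression, about 2.2 mm by feel, suggests roughly 5.6 N; both are within 3 to 8 N.

**Last checks:**
- **Lens position:** the lens centre measures x = 45.2 mm, y = -1.2 mm in the holder's frame, against a seat of 45, 0. The fin at the start also measured y ≈ -0.9 mm, so I put the y figure down to the cameras' calibration.
- **Flatness:** the lens top fits a plane within about 0.7° of level.
- **Other things:** the dish, jaw cast and purple discs look unmoved in the final pictures. The tape roll was hidden under the arm, which passed well above it.

**What disagreed:**
- **Fingertip height:** the fingertips were really about 35 to 40 mm higher than the reported pose implied. I went by the pictures and by touch for height.
- **Rest touched:** on the first closing one finger pressed on the side of the fixed rest, with about 17 N at the wrist. I reopened, rose 5.5 mm and gripped the lens cleanly.

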